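Show the scraper's edge to the inspection camera

ROBOT

A 7-joint arm with a two-finger parallel gripper is mounted at the origin on the work surface. World frame = base frame: x ahead of the robot, y to its left, z up, the work surface at z = 0. Lengths are in m, angles in degrees, forces in N, time in s.
With the tool pointing down it reaches from about 0.4 to 0.875 m from the base axis. Payload 4.4 kg.
Tool frame: the origin (TCP) lies midway between the tips of the shut fingers; the grasp point (between the pads) lies grasp_offset behind it (grasp_offset is the distance from the TCP to the grasp point, in m); x points along the fingers, z is the direction in which the jaws open and shut, and the axes are right-handed (so a half turn about x gives the same grasp; the last joint's range is limited). The gripper opens to 85 mm and grips with 20 to 120 N. Pads are 22 mm wide; open, the fingers measure 114 mm over their backs; the gripper's body (76 mm by 85 mm) begins 54 mm behind the grasp point. The pads swing forward as they close: fully open they stand 13 mm farther back than shut.
Start: joints at [63.552, 36.005, 2.206, 86.941, -1.547, 57.084, -1.146], TCP at [0.251, -0.6, 0.231] pointing down, gripper open.
Joint ranges: [-175.42, 175.42], [-21.48, 121.26], [-71.46, 75.88], [10.55, 141.38], [-63.04, 243.04], [13.31, 113.54], [-168.57, 168.57]. Speed limits (degrees/s): [147.25, 147.25, 180, 180, 180, 180, 180].

INTERFACE

Orientations are given as [roll, pitch, yaw] about the fixed x, y, z axes, in that order (R = Rz(yaw) Ry(pitch) Rx(roll)).
In Python, from plant import * gives the robot as it stands.
- The arm moves only by the shell command python3 -m crank 'ROWS' [FORCE]. ROWS is JSON, one flat list of numbers, 5 for each row, row after row: the shift along the tool's x, y, z in units of 30 mm (1.0 is 30 mm), then the turn about the tool's x in units of 5 degrees (1.0 is 5 degrees), then the closure, from 0 (fully open) to 1 (shut). A call has 1 to 5 rows; each row shifts and turns the commanded pose from where the row before left it, along the tool's axes as they then stand; what a row does not reach is not made up. A row lasts 1/12 s, in which the tool goes at most 41.7 mm and 7.16 degrees, less where a joint would pass 70% of its speed; a pose out of reach is approached as far as the arm can. A call is refused whole if a number of a shift passes 1 or a number of a turn 1, either way. A call with a gripper value outside its range is refused whole. The fingers move at their own pace and stop on an object; FORCE is the grip in N (left out, the last holds). Time passes only in rows, so rows that do not move let the fingers close. It gives the time, the measured TCP pose, the force and the opening at its end, in the units of the state.
- get_state(): the state, without advancing time (a new reading comes with each control period).
- grab_frame(name): name is "side" or "top" or "wrist"; returns the picture (400x640x3 uint8, red, green, blue); there is no depth.
- camera_info(name): a dict with "vfov" (degrees; the focal length in pixels is half the picture's height over the tangent of half this angle, whatever the lens; pixels are square), "cx", "cy" (the principal point, pixels), "extrinsics" (4x4, takes a point from world to camera coordinates); the wrist camera has in their place "T_tool_cam" (4x4, takes a point from camera to tool coordinates, whose origin is the TCP and whose axes are the tool frame's). Camera axes: x right, y up, looking along -z (the intrinsics and any distortion apply to the point x, -y, -z); pixel columns grow to the right and rows downward; lengths in m; the calibration is good to about 2 mm. A picture is of the moment at which its call begins: read the wrist's pose just before it. camera_info takes no time and is no camera call.
- close_job(): hands the job in, once; it reports no verdict.
Trained networks look in the newest picture that a camera, given by its name, has taken for a name from the list of things; names that differ only in an ending like _2 or _b are one class to them, and where a whole thing is asked for, a point or a joint stands for the part that bears it (a point fixed in the world has none). Each returns a list of dicts, best first, with "score" (0 to 1); they miss things now and then, are a little off and sometimes report something else, mostly with a low value. They report only what shows in the picture. A call takes as long as a camera call. They do not tell look-alikes from the thing itself.
- spot_in(camera, thing): "pixel" ([column, row] in pixels, amid what is visible of it).
- pinpoint(camera, thing): "pixel" ([column, row] in pixels: a listed point, or the origin of a listed thing).
The state is a dict: "t": time; "qpos": joint angles; "qd": joint speeds; "effort": joint torques, N m; "ee_pos": TCP position; "eef_rot": TCP orientation; "wrist_force": force on the tool from outside, world axes, zero at the start; "ft_torque": the same for the moment, N m; "width": finger opening in m.
Only numpy, scipy, OpenCV 4.12 (cv2) and the standard library are available. Lean on these libraries where they do the work, as an engineer would, in place of code of your own. Each camera call takes 0.05 s, during which the arm holds its last target.

TASK

First tilt the bench inspection camera down by its crossbar until it looks 20 degrees below level, and let go of it. Then pick the wide-bladed scraper out from among the tools by its handle, and hold it in the air with its blade pointing straight into the lens along the line of sight, the blade's edge centred about 8 cm in front of the lens and parallel to the camera's crossbar, so that the camera sees the edge end-on. Leave the narrow scraper and the paintbrush where they lie; the job finishes with the gripper still holding the scraper there, motionless.

Things in the scene. Friction and masses are not known exactly. Their poses are not given: they have to be found in the camera images.
- camera_tilt (a joint): Tilt of the inspection camera's head, rad: 0 = looks level, positive = looks down, range -0.6 to 1.1. A stiff hinge (about 0.2 N m of friction: about 3 N at the crossbar) that stays where it is left.
- camera_hinge (a point): Point on the camera's horizontal tilt axis, midway between the fork's cheeks, 240 mm above the table, fixed to the stand (base 130 x 110 x 16 mm, fixed to the table). Axes of the stand: -x is the level direction in which the camera looks at tilt 0, y lies along the hinge, z is up.
- camera_lens (a point): Centre of the lens's front face, 56 mm from the hinge axis on the front of the grey head (75 x 56 x 50 mm; black lens barrel 40 mm across). Moves with the head; axes of the head: -x is the line of sight, out of the lens; y is parallel to the hinge and the crossbar; z is the head's up (the crossbar's side).
- camera_bar (a point): Centre of the steel crossbar (12 mm thick, 50 mm long, along the head's y) that stands on a 10 mm post above the head, 65 mm from the hinge axis along the head's z; 40 mm free between bar centre and head. Pinched across its thickness from above, it turns within the fingers with some friction as the head tilts, so the head can lag by up to about 0.15 rad: check the angle after letting go.
- scraper_grip (a point): Grip point and centre of mass of the wide-bladed scraper, half-way up its handle (13 mm above the table as it lies). x points along the scraper to the blade's edge, y is along the edge's width, z up as it lies. Wooden handle 120 x 30 x 26 mm, from 88 mm behind this point to 32 mm ahead; steel bolster (20 mm wide) and blade ahead of it, 2.5 mm thick, in the handle's middle plane: 45 mm wide at the throat, 75 mm wide over the last 50 mm. 160 g give or take.
- scraper_edge (a point): Middle of the wide scraper's front edge, 125 mm ahead of scraper_grip along x; same axes.
- scraper: The same wide-bladed scraper; origin on the underside of the handle, 13 mm below scraper_grip; same axes.
- narrow_grip (a point): Same point on the narrow scraper, to be left alone: same wooden handle and length, but the blade only 30 mm wide.
- brush_mid (a point): Middle of a flat paintbrush with a wooden handle, to be left alone: 212 mm long along x, 16 mm thick, bristle end (50 mm wide) towards x; 8 mm above the table.
Not all that is in view belongs to the job. What is shaped like the scraper but green is not meant.

How it is judged:
By the outcome, as a careful person would: the job done as asked, in the order asked, and still so for the second after the job is handed in, while the arm keeps its last pose, push and grip.
It also fails if it takes over 61 s, if anything falls off the work surface, if the arm or the gripper's body presses on something with over 40 N, if the wrist force passes 120 N, or if a joint passes its speed limit or range.

## Working session

There is one attempt and no reset: what is moved stays moved. The work goes in short steps, Python scripts to look and compute and a shell command to move; the robot and the scene stay as the last step left them, time stands still between calls to the robot, and variables do not carry over. Pictures are saved under pics/ and viewed, and the job is handed in when it is done.

I'll start with the state and the first pictures.

```bash
ls -la; mkdir -p pics; python3 - <<'E'
from plant import *
import cv2, numpy as np
s=get_state(); print(s)
try: print(grasp_offset)
except Exception as e: print(e)
for n in ["side","top","wrist"]:
    im=grab_frame(n); cv2.imwrite(f"pics/{n}0.png",im[:,:,::-1])
    print(n,camera_info(n))
E
```

```text
total 12
drwxr-xr-x  3 agent agent 4096 Dec  7 01:56 .
drwxr-xr-x 23 root  root  4096 Dec  7 01:56 ..
drwxr-xr-x  2 agent agent 4096 Dec  7 01:56 pics
{'t': 0.0, 'qpos': array([63.55148241, 36.05980748,  2.20145713, 86.99456978, -1.54669834,
       57.08425383, -1.1444568 ]), 'qd': array([-0.01911625, -0.05975507,  0.02210252, -0.07367782,  0.14597046,
       -0.00069404,  0.01912928]), 'effort': array([ 1.25060167e-03, -5.63400543e+01,  1.22632999e+00, -1.93448961e+01,
        1.08497031e-02,  1.04764543e-02, -3.39230144e-05]), 'ee_pos': array([ 0.25041212, -0.59916044,  0.23038664]), 'eef_rot': array([-179.44754743,   89.89101564,  113.23345087]), 'wrist_force': array([0.34515059, 0.05282334, 0.28851884]), 'ft_torque': array([-0.03746276,  0.01376313,  0.01763796]), 'width': 0.08519873298416923}
0.0187
side {'vfov': 48.11007862576933, 'cx': 320.68046270432166, 'cy': 200.55073540847624, 'extrinsics': array([[-0.67355941, -0.7390741 ,  0.00933813,  0.31985802],
       [ 0.55539078, -0.49774146,  0.66617904, -0.44753101],
       [-0.4877077 ,  0.45389747,  0.74573339, -1.30357421],
       [ 0.        ,  0.        ,  0.        ,  1.        ]])}
top {'vfov': 53.801909198383385, 'cx': 321.28971994941656, 'cy': 201.86376940558986, 'extrinsics': array([[-0.01955289, -0.99973272,  0.01233591, -0.06178202],
       [ 0.99443419, -0.01816868,  0.10378126, -0.55472551],
       [-0.10352939,  0.01429647,  0.99452364, -1.27750116],
       [ 0.        ,  0.        ,  0.        ,  1.        ]])}
wrist {'vfov': 58.55215105100718, 'cx': 323.52870573510415, 'cy': 204.38509711795726, 'T_tool_cam': array([[-4.32261196e-04,  2.60830736e-01, -9.65384452e-01,
        -1.41097050e-01],
       [ 8.24335671e-04,  9.65384307e-01,  2.60830328e-01,
         6.65210649e-02],
       [ 9.99999567e-01, -6.83054011e-04, -6.32310255e-04,
        -3.82324990e-04],
       [ 0.00000000e+00,  0.00000000e+00,  0.00000000e+00,
         1.00000000e+00]])}
```

View pics/side0.png

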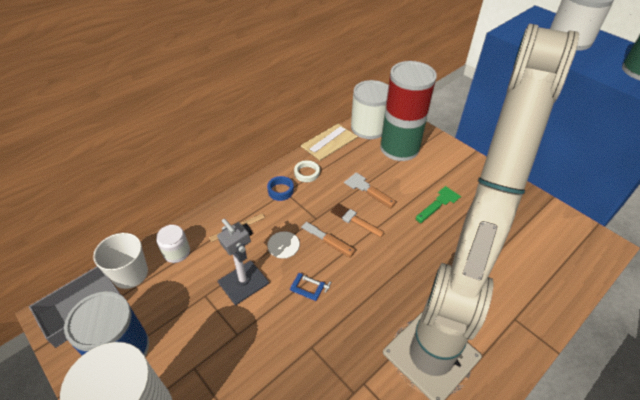

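View pics/top0.png

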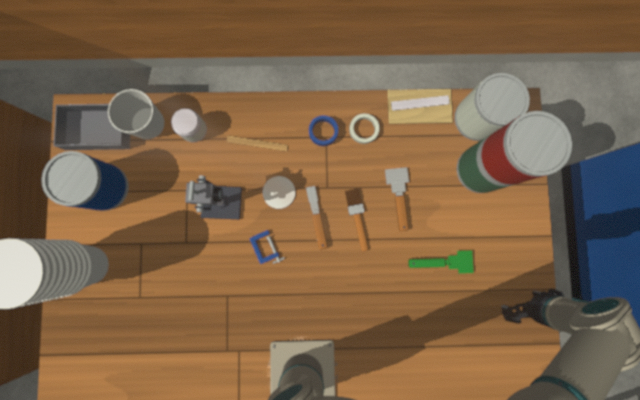

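```bash
python3 - <<'E'
from plant import *
for c in ["top","side"]:
    for th in ["camera_hinge","camera_lens","camera_bar","scraper_grip","scraper_edge","narrow_grip","brush_mid"]:
        r=pinpoint(c,th)
        print(c,th,[(np.round(d['pixel'],1).tolist(),round(d['score'],2)) for d in r[:4]] if (np:=__import__('numpy')) else 0)
print(get_state()['t'])
E
```

```text
top camera_hinge [([198.1, 194.2], 0.96)]
top camera_lens [([219.2, 196.4], 0.89)]
top camera_bar []
top scraper_grip [([437.6, 260.6], 0.62), ([402.2, 202.2], 0.59), ([394.6, 170.0], 0.27)]
top scraper_edge [([474.5, 262.1], 0.85), ([394.6, 169.4], 0.64)]
top narrow_grip [([317.3, 225.4], 0.68)]
top brush_mid [([356.9, 222.0], 0.81)]
side camera_hinge [([233.2, 240.1], 0.76)]
side camera_lens [([251.2, 226.1], 0.72)]
side camera_bar [([226.2, 224.7], 0.91)]
side scraper_grip [([373.2, 193.6], 0.97)]
side scraper_edge [([350.6, 179.0], 0.9), ([454.6, 191.4], 0.82)]
side narrow_grip [([335.8, 242.4], 0.74)]
side brush_mid [([359.7, 225.6], 0.98)]
0.85
```

The pictures show the inspection camera at top (205,198) and side (235,240), looking towards -y. The wide scraper is at top (400,200) and side (370,190). The green look-alike is at top (440,262). Next I'll triangulate.

```bash
cat > h.py <<'E'
from plant import *
import numpy as np, cv2
from scipy.spatial.transform import Rotation as Rn
from scipy.optimize import least_squares
np.set_printoptions(precision=4,suppress=True)
def Kf(n):
    c=camera_info(n); f=200/np.tan(np.radians(c['vfov']/2)); return f,c['cx'],c['cy']
def tool(s):
    T=np.eye(4); T[:3,:3]=Rn.from_euler('xyz',s['eef_rot'],degrees=True).as_matrix(); T[:3,3]=s['ee_pos']; return T
def ext(n,s=None):
    c=camera_info(n)
    if n!='wrist': return c['extrinsics']
    return np.linalg.inv(tool(s)@c['T_tool_cam'])
def proj(n,P,s=None):
    f,cx,cy=Kf(n); E=ext(n,s); p=(E[:3,:3]@np.atleast_2d(P).T).T+E[:3,3]
    return np.c_[cx+f*p[:,0]/-p[:,2], cy-f*p[:,1]/-p[:,2]]
def ray(n,px,s=None):
    f,cx,cy=Kf(n); E=ext(n,s); d=np.array([(px[0]-cx)/f,-(px[1]-cy)/f,-1.])
    R=E[:3,:3]; return -R.T@E[:3,3], R.T@d
def onz(n,px,z,s=None):
    o,d=ray(n,px,s); return o+d*(z-o[2])/d[2]
def tri(obs): # [(o,d),...]
    A=0;b=0
    for o,d in obs:
        d=d/np.linalg.norm(d); M=np.eye(3)-np.outer(d,d); A=A+M; b=b+M@o
    p=np.linalg.solve(A,b); return p,[np.linalg.norm((np.eye(3)-np.outer(d,d)/(d@d))@(p-o)) for o,d in obs]
E
python3 - <<'E'
from h import *
T=lambda p:ray('top',p); S=lambda p:ray('side',p)
print('hinge',tri([T((198.1,194.2)),S((233.2,240.1))]), onz('top',(198.1,194.2),.24),onz('side',(233.2,240.1),.24))
print('lens',tri([T((219.2,196.4)),S((251.2,226.1))]))
print('bar',onz('side',(226.2,224.7),.3))
print('grip',tri([T((402.2,202.2)),S((373.2,193.6))]), onz('top',(402.2,202.2),.013),onz('side',(373.2,193.6),.013))
print('edge',tri([T((394.6,169.4)),S((350.6,179.))]), onz('top',(394.6,169.4),.013),onz('side',(350.6,179.),.013))
for n,t,sd in [('narrow',(317.3,225.4),(335.8,242.4)),('brush',(356.9,222),(359.7,225.6))]: print(n,onz('top',t,.01),onz('side',sd,.01))
im=cv2.imread('pics/top0.png'); cv2.imwrite('pics/topc.png',cv2.resize(im[150:290,160:420],None,fx=3,fy=3,interpolation=cv2.INTER_CUBIC))
im=cv2.imread('pics/side0.png'); cv2.imwrite('pics/sidec.png',cv2.resize(im[160:310,200:410],None,fx=3.8,fy=3.8,interpolation=cv2.INTER_CUBIC))
E
```

```text
hinge (array([0.5566, 0.2691, 0.2413]), [np.float64(0.0031784608764339585), np.float64(0.0031784608764341016)]) [0.5591 0.2718 0.24  ] [0.5546 0.2669 0.24  ]
lens (array([0.5483, 0.2074, 0.2603]), [np.float64(0.0014666547303993818), np.float64(0.0014666547303992027)])
bar [0.5686 0.2705 0.3   ]
grip (array([ 0.5523, -0.3484, -0.0086]), [np.float64(0.0015600699542235336), np.float64(0.0015600699542234657)]) [ 0.549  -0.3447  0.013 ] [ 0.5411 -0.3311  0.013 ]
edge (array([ 0.6612, -0.3266,  0.0047]), [np.float64(0.0022860370974456543), np.float64(0.0022860370974456725)]) [ 0.6613 -0.3234  0.013 ] [ 0.654 -0.322  0.013]
narrow [ 0.4766 -0.0577  0.01  ] [ 0.4713 -0.0677  0.01  ]
brush [ 0.4855 -0.1905  0.01  ] [ 0.468 -0.183  0.01 ]
```

View pics/topc.png

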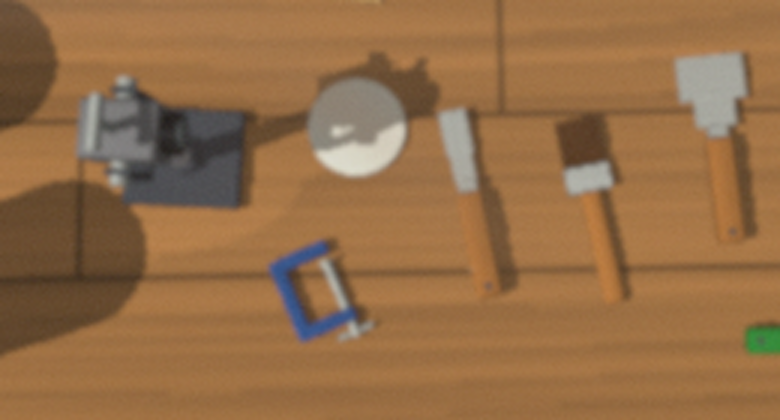

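View pics/sidec.png

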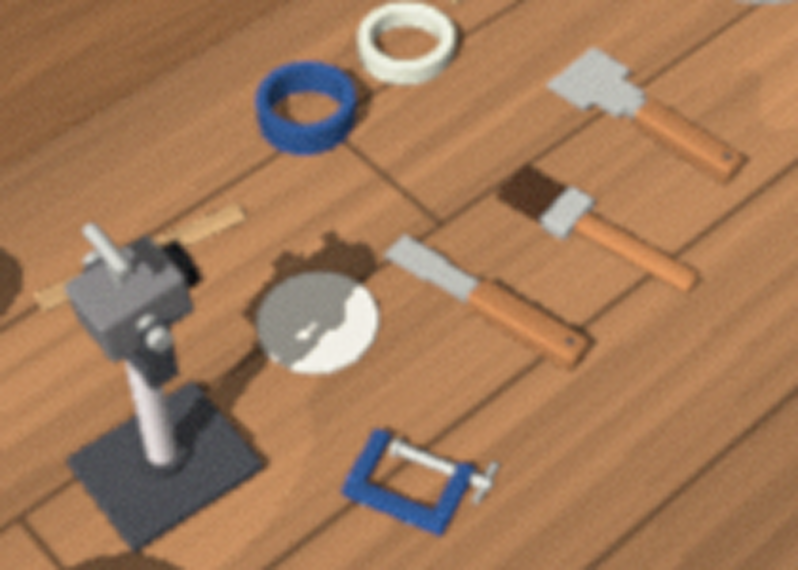

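```bash
python3 - <<'E'
from h import *
s=get_state(); T=tool(s); print(T)
print('bar top',onz('top',(190.5,193),.3),onz('side',(226.2,224.7),.3))
# stand base corners z=.016
im=cv2.imread('pics/top0.png')
for c in [(125,105),(245,112),(240,207),(124,200)]:
    px=(160+c[0]/3,150+c[1]/3); print(px,onz('top',px,.016))
for nm,px in [('whitecan top',(503,98)),('redcan',(540,143)),('bottle',(186,121)),('cup',(131,111)),('disc',(279,192)),('blue tape',(324,130)),('white tape',(365,127))]:
    print(nm,[onz('top',px,z).round(3) for z in (0,.1,.2)])
E
```

```text
[[ 0.0001  0.9227  0.3855  0.2507]
 [-0.0001  0.3855 -0.9227 -0.5997]
 [-1.      0.0001  0.0001  0.2314]
 [ 0.      0.      0.      1.    ]]
bar top [0.5549 0.2738 0.3   ] [0.5686 0.2705 0.3   ]
(201.66666666666666, 185.0) [0.619  0.3273 0.016 ]
(241.66666666666669, 187.33333333333334) [0.6087 0.1936 0.016 ]
(240.0, 219.0) [0.5025 0.1989 0.016 ]
(201.33333333333334, 216.66666666666669) [0.5127 0.3271 0.016 ]
whitecan top [array([ 0.911, -0.717,  0.   ]), array([ 0.874, -0.667,  0.1  ]), array([ 0.837, -0.617,  0.2  ])]
redcan [array([ 0.748, -0.835,  0.   ]), array([ 0.723, -0.776,  0.1  ]), array([ 0.698, -0.717,  0.2  ])]
bottle [array([0.845, 0.388, 0.   ]), array([0.813, 0.355, 0.1  ]), array([0.781, 0.322, 0.2  ])]
cup [array([0.884, 0.578, 0.   ]), array([0.849, 0.53 , 0.1  ]), array([0.814, 0.483, 0.2  ])]
disc [array([0.593, 0.07 , 0.   ]), array([0.58 , 0.061, 0.1  ]), array([0.566, 0.052, 0.2  ])]
blue tape [array([ 0.806, -0.087,  0.   ]), array([ 0.777, -0.084,  0.1  ]), array([ 0.748, -0.082,  0.2  ])]
white tape [array([ 0.814, -0.229,  0.   ]), array([ 0.785, -0.216,  0.1  ]), array([ 0.755, -0.203,  0.2  ])]
```

```bash
python3 -m crank '[-1,0,0,1,0, -1,0,0,1,0, -1,0,0,1,0, -1,0,0,1,0, -1,0,0,1,0]' 30; python3 -m crank '[0,1,-1,0.4,0, 0,1,-1,0,0, 0,1,-1,0,0, 0,1,-1,0,0, 0,1,-1,0,0]'; python3 -m crank '[0,1,-1,0,0, 0,1,-1,0,0, 0,1,-1,0,0, 0,1,-1,0,0, 0,1,-1,0,0]'
```

```text
t: 1.27
ee_pos: [0.2506, -0.5995, 0.3829]
eef_rot: [73.8, 90.0, -18.8]
wrist_force: [0.3, -1.9, -0.4]
width: 0.0851
t: 1.68
ee_pos: [0.4089, -0.4614, 0.3816]
eef_rot: [67.8, 90.0, -26.6]
wrist_force: [0.4, -0.5, -0.4]
width: 0.0855
t: 2.1
ee_pos: [0.5669, -0.3254, 0.3816]
eef_rot: [70.7, 90.0, -23.6]
wrist_force: [0.0, -0.3, 0.0]
width: 0.0854
```

```bash
python3 - <<'E'
from h import *
import pickle
s=get_state(); im=grab_frame('wrist'); cv2.imwrite('pics/w1.png',im[:,:,::-1]); pickle.dump(s,open('w1.pkl','wb'))
print(tool(s))
for th,z in [('scraper_grip',.013),('scraper_edge',.013)]:
    for d in pinpoint('wrist',th)[:3]: print(th,d,onz('wrist',d['pixel'],z,s))
E
```

```text
[[ 0.0004  0.9972 -0.0753  0.5669]
 [-0.0002 -0.0753 -0.9972 -0.3254]
 [-1.      0.0004  0.0001  0.3816]
 [ 0.      0.      0.      1.    ]]
scraper_grip {'pixel': [332.1, 173.8], 'score': 0.89} [ 0.5407 -0.3355  0.013 ]
scraper_grip {'pixel': [409.1, 290.6], 'score': 0.86} [ 0.3449 -0.4443  0.013 ]
scraper_edge {'pixel': [317.6, 81.0], 'score': 0.93} [ 0.6691 -0.3246  0.013 ]
scraper_edge {'pixel': [484.9, 279.0], 'score': 0.79} [ 0.3562 -0.5631  0.013 ]
```

View pics/w1.png

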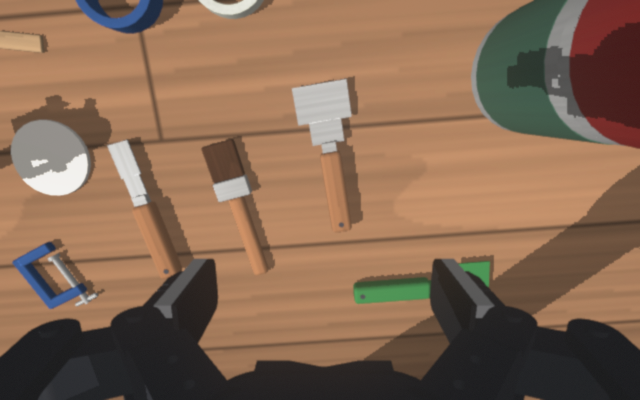

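```bash
python3 -m crank '[0,-0.5,-1,0,0, 0,-0.5,-1,0,0, 0,-0.5,-1,0,0, 0,-0.5,-1,0,0, 0,-0.5,-1,0,0]'; python3 -m crank '[0,0,-1,0,0, 0,0,-1,0,0, 0,0,-1,0,0, 0,0,-1,0,0, 0,0,-1,0,0]'; python3 -m crank '[0,0,-1,0,0, 0,0,-1,0,0, 0,0,-1,0,0, 0,0,-1,0,0, 0,0,-1,0,0]';  python3 -m crank '[0,0,-1,0,0, 0,0,-1,0,0, 0,0,-1,0,0, 0,0,0,0,0]'; python3 - <<'E'
from h import *
import pickle
s=get_state(); im=grab_frame('wrist'); cv2.imwrite('pics/w2.png',im[:,:,::-1]); pickle.dump(s,open('w2.pkl','wb'))
print(tool(s))
for th in ['camera_hinge','camera_lens','camera_bar']:
    for d in pinpoint('wrist',th)[:2]: print(th,d,[onz('wrist',d['pixel'],z,s) for z in (.24,.26,.3)])
E
```

```text
t: 2.67
ee_pos: [0.5005, -0.172, 0.3815]
eef_rot: [5.6, 90.0, -88.9]
wrist_force: [0.5, 0.2, 0.2]
width: 0.0855
t: 3.08
ee_pos: [0.513, -0.0225, 0.3817]
eef_rot: [43.6, 89.9, -50.8]
wrist_force: [0.1, -0.0, -0.4]
width: 0.0848
t: 3.5
ee_pos: [0.5248, 0.127, 0.3817]
eef_rot: [45.8, 89.9, -48.7]
wrist_force: [0.0, 0.6, -0.7]
width: 0.0851
t: 3.83
ee_pos: [0.5307, 0.2233, 0.381]
eef_rot: [-168.7, 89.7, 97.4]
wrist_force: [-0.7, 0.7, -0.2]
width: 0.0854
[[-0.0006  0.9977 -0.0683  0.5307]
 [ 0.0045 -0.0683 -0.9977  0.2233]
 [-1.     -0.0009 -0.0044  0.381 ]
 [ 0.      0.      0.      1.    ]]
camera_hinge {'pixel': [272.0, 160.9], 'score': 0.69} [array([0.5592, 0.2634, 0.24  ]), array([0.5619, 0.2603, 0.26  ]), array([0.5672, 0.2539, 0.3   ])]
camera_lens {'pixel': [340.2, 156.3], 'score': 0.76} [array([0.5592, 0.2093, 0.24  ]), array([0.5619, 0.2099, 0.26  ]), array([0.5672, 0.2112, 0.3   ])]
camera_bar {'pixel': [244.9, 175.0], 'score': 0.67} [array([0.5493, 0.2863, 0.24  ]), array([0.5527, 0.2815, 0.26  ]), array([0.5595, 0.2719, 0.3   ])]
```

View pics/w2.png

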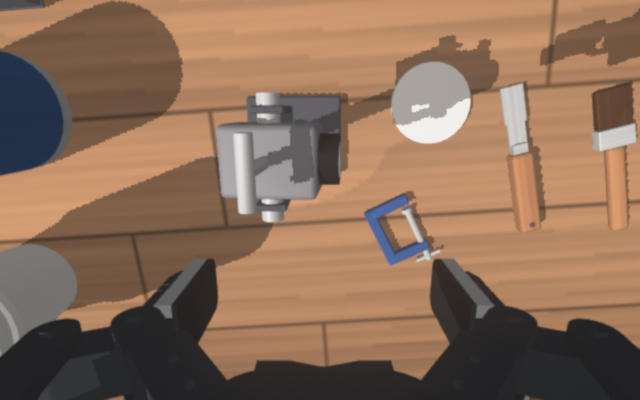

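```bash
cat >> h.py <<'E'
def cam_pts(p):
    hx,hy,yaw,tilt=p  # look dir level az = -90-yaw deg ; tilt positive down
    a=np.radians(-90-yaw); L0=np.array([np.cos(a),np.sin(a),0]); t=np.radians(tilt)
    L=L0*np.cos(t)-np.array([0,0,1])*np.sin(t); Z=L0*np.sin(t)+np.array([0,0,1])*np.cos(t)
    Y=np.cross(Z,-L)
    H=np.array([hx,hy,.24]); return dict(camera_hinge=H,camera_lens=H+.056*L,camera_bar=H+.065*Z,L=L,Z=Z,Y=Y)
def fit_cam(obs,x0=(.558,.267,4.5,-20),fix=None):
    # obs: list (cam,state,thing,px[,yoff])
    def r(p):
        q=cam_pts(p if fix is None else np.r_[fix,p]); o=[]
        for c,s,th,px,*yo in obs:
            P=q[th]+(q['Y']*yo[0] if yo else 0); f=Kf(c)[0]
            o+=list((proj(c,P,s)[0]-px))
        return np.array(o)
    S=least_squares(r,x0 if fix is None else x0[3:],loss='soft_l1',f_scale=1.5); return S.x,r(S.x)
E
python3 - <<'E'
from h import *
import pickle
s=pickle.load(open('w2.pkl','rb'))
O=[('top',None,'camera_hinge',(198.1,194.2)),('top',None,'camera_lens',(219.2,196.4)),('side',None,'camera_hinge',(233.2,240.1)),('side',None,'camera_lens',(251.2,226.1)),('side',None,'camera_bar',(226.2,224.7)),
('wrist',s,'camera_hinge',(272,160.9)),('wrist',s,'camera_lens',(340.2,156.3)),('wrist',s,'camera_bar',(244.9,175)),
('wrist',s,'camera_bar',(240,135),-.025),('wrist',s,'camera_bar',(247.5,213),.025)]
q=cam_pts((.56,.27,4,-20)); print(q)
x,r=fit_cam(O); print(x); print(r.reshape(-1,2)); print(cam_pts(x))
O[-2]=('wrist',s,'camera_bar',(240,135),.025);O[-1]=('wrist',s,'camera_bar',(247.5,213),-.025)
x,r=fit_cam(O); print(x); print(r.reshape(-1,2)); print(cam_pts(x))
E
```

```text
{'camera_hinge': array([0.56, 0.27, 0.24]), 'camera_lens': array([0.5563, 0.2175, 0.2592]), 'camera_bar': array([0.5616, 0.2922, 0.3011]), 'L': array([-0.0655, -0.9374,  0.342 ]), 'Z': array([0.0239, 0.3412, 0.9397]), 'Y': array([-0.9976,  0.0698,  0.    ])}Traceback (most recent call last):
  File "<stdin>", line 8, in <module>
  File "h.py", line 41, in fit_cam
    S=least_squares(r,x0 if fix is None else x0[3:],loss='soft_l1',f_scale=1.5); return S.x,r(S.x)
    return func(*args, **kwargs)
    result = trf(vector_fun.fun, vector_fun.jac, x0, f0, J0, lb, ub, ftol, xtol,
                 gtol, max_nfev, x_scale, loss_function, tr_solver,
                 tr_options.copy(), verbose, callback=callback_wrapped)
    return trf_no_bounds(
        fun, jac, x0, f0, J0, ftol, xtol, gtol, max_nfev, x_scale,
        loss_function, tr_solver, tr_options, verbose, callback=callback)
    J = jac(x)
    self._update_jac()
    ~~~~~~~~~~~~~~~~^^
    self.J = self.jac_wrapped(xp_copy(self.x), f0=self.f)
             ~~~~~~~~~~~~~~~~^^^^^^^^^^^^^^^^^^^^^^^^^^^^
    J, dct = approx_derivative(
     
[... 513 characters left out ...]
                   ^^^^^^^
    f = np.atleast_1d(self.fun(x, *self.args, **self.kwargs))
                      ~~~~~~~~^^^^^^^^^^^^^^^^^^^^^^^^^^^^^^
    return np.atleast_1d(self.fun(x))
                         ~~~~~~~~^^^
    return self.f(x, *self.args, **self.kwargs)
           ~~~~~~^^^^^^^^^^^^^^^^^^^^^^^^^^^^^^
  File "h.py", line 39, in r
    o+=list((proj(c,P,s)[0]-px))
             ~~~~^^^^^^^
  File "h.py", line 15, in proj
    f,cx,cy=Kf(n); E=ext(n,s); p=(E[:3,:3]@np.atleast_2d(P).T).T+E[:3,3]
            ~~^^^
  File "h.py", line 7, in Kf
    c=camera_info(n); f=200/np.tan(np.radians(c['vfov']/2)); return f,c['cx'],c['cy']
ValueError: time passes only in moves, steps and waits
```

```bash
sed -i 's/^def Kf/import functools\n_ci=camera_info\ncamera_info=functools.lru_cache(None)(_ci)\ndef Kf/' h.py
python3 - <<'E'
from h import *
import pickle
s=pickle.load(open('w2.pkl','rb'))
O=[('top',None,'camera_hinge',(198.1,194.2)),('top',None,'camera_lens',(219.2,196.4)),('side',None,'camera_hinge',(233.2,240.1)),('side',None,'camera_lens',(251.2,226.1)),('side',None,'camera_bar',(226.2,224.7)),
('wrist',s,'camera_hinge',(272,160.9)),('wrist',s,'camera_lens',(340.2,156.3)),('wrist',s,'camera_bar',(244.9,175)),
('wrist',s,'camera_bar',(240,135),-.025),('wrist',s,'camera_bar',(247.5,213),.025)]
x,r=fit_cam(O); print(x); print(r.reshape(-1,2)); print(cam_pts(x))
print(get_state()['t'])
E
```

```text
[ 0.56    0.2645  1.1001 -5.9746]
[[ 2.6571 -0.3636]
 [ 1.197  -2.8018]
 [-0.392  -1.5767]
 [-2.5375  1.124 ]
 [ 1.3006  0.8795]
 [-1.4407 -0.9338]
 [ 0.893   1.3076]
 [-0.6918  0.2713]
 [-0.2242 -0.7846]
 [ 0.8859  0.9675]]
{'camera_hinge': array([0.56  , 0.2645, 0.24  ]), 'camera_lens': array([0.5589, 0.2088, 0.2458]), 'camera_bar': array([0.5601, 0.2713, 0.3046]), 'L': array([-0.0191, -0.9944,  0.1041]), 'Z': array([0.002 , 0.1041, 0.9946]), 'Y': array([-0.9998,  0.0192,  0.    ])}
4.0333
```

```bash
python3 - <<'E'
from h import *
im=cv2.imread('pics/w2.png'); c=im[80:230,205:355]; cv2.imwrite('pics/w2c.png',cv2.resize(c,None,fx=4,fy=4,interpolation=cv2.INTER_CUBIC))
E
```

```text
(no output)
```

View pics/w2c.png

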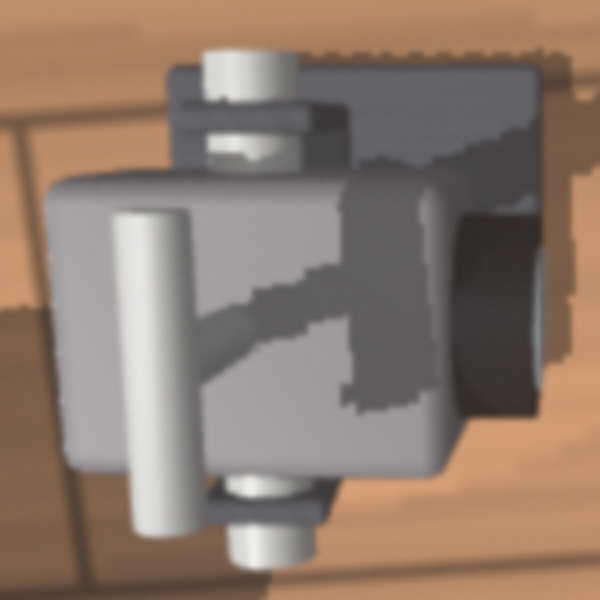

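```bash
python3 - <<'E'
from h import *
import pickle
s=pickle.load(open('w2.pkl','rb'))
W=[('wrist',s,'camera_hinge',(271,160)),('wrist',s,'camera_lens',(340.5,159)),
('wrist',s,'camera_bar',(243,133),-.025),('wrist',s,'camera_bar',(247,213),.025)]
E=[('top',None,'camera_hinge',(198.1,194.2)),('top',None,'camera_lens',(219.2,196.4)),('side',None,'camera_hinge',(233.2,240.1)),('side',None,'camera_lens',(251.2,226.1)),('side',None,'camera_bar',(226.2,224.7))]
for O in (W,W+E):
    x,r=fit_cam(O); print(x); print(r.round(1)); 
    x,r=least_squares(lambda p:np.array([ (proj(c,cam_pts((p[0],p[1],3.9,p[2]))[th]+(cam_pts((p[0],p[1],3.9,p[2]))['Y']*yo[0] if yo else 0),ss)[0]-px) for c,ss,th,px,*yo in O]).ravel(),(.56,.265,-15)).x,0
    print('yaw3.9',x,cam_pts((x[0],x[1],3.9,x[2])))
b=[onz('wrist',p,.016,s) for p in [(248,96.7),(340,96.7)]]; print(b, np.degrees(np.arctan2(*(b[1]-b[0])[:2][::-1])))
E
```

```text
[ 0.5605  0.2646  3.3809 -5.296 ]
[-0.6 -0.6  0.5  0.8 -0.6 -0.   0.7 -0. ]
yaw3.9 [ 0.5605  0.2646 -5.2637] {'camera_hinge': array([0.5605, 0.2646, 0.24  ]), 'camera_lens': array([0.5567, 0.209 , 0.2451]), 'camera_bar': array([0.5609, 0.2706, 0.3047]), 'L': array([-0.0677, -0.9935,  0.0917]), 'Z': array([0.0062, 0.0915, 0.9958]), 'Y': array([-0.9977,  0.068 ,  0.    ])}
[ 0.5604  0.2647  3.628  -5.3266]
[-0.7 -0.5  0.5  1.2 -0.6  0.   0.4  0.   2.6 -0.5  1.2 -2.  -0.5 -1.6
 -2.1  1.7  1.3  0.6]
yaw3.9 [ 0.5604  0.2647 -5.2735] {'camera_hinge': array([0.5604, 0.2647, 0.24  ]), 'camera_lens': array([0.5566, 0.2091, 0.2451]), 'camera_bar': array([0.5608, 0.2707, 0.3047]), 'L': array([-0.0677, -0.9935,  0.0919]), 'Z': array([0.0063, 0.0917, 0.9958]), 'Y': array([-0.9977,  0.068 , -0.    ])}
[array([0.6185, 0.3224, 0.016 ]), array([0.61  , 0.1976, 0.016 ])] -93.87803218017768
```

```bash
python3 -m crank '[0,0.9,-0.8,0,0, 0,0,-0.84,0,0, 1,0,0,0,0.5, 1,0,0,0,0.7, 1,0,0,0,0.75]' 20; python3 -m crank '[0,0,0,0,0.75, 0,0,0,0,0.75, 0,0,0,0,0.75, 0,0,0,0,0.75]'
```

```text
t: 4.45
ee_pos: [0.5631, 0.2621, 0.2908]
eef_rot: [81.6, 89.9, -12.9]
wrist_force: [0.3, 0.0, -0.7]
width: 0.0517
t: 4.78
ee_pos: [0.5637, 0.2639, 0.2939]
eef_rot: [115.1, 89.8, 20.7]
wrist_force: [-0.5, 0.7, 0.4]
width: 0.0214
```

```bash
cat > cp.py <<'E'
from h import *
import sys,pickle
n=sys.argv[1]; s=get_state(); im=grab_frame('wrist'); cv2.imwrite(f'pics/{n}.png',im[:,:,::-1]); pickle.dump(s,open(n+'.pkl','wb'))
print(s['t'],s['ee_pos'],s['width'],s['wrist_force']); print(tool(s)[:3,:3])
E
python3 cp.py w3
```

```text
4.7833 [0.5637 0.2639 0.2939] 0.02136535334397838 [-0.512   0.696   0.3759]
[[ 0.0041  0.9971 -0.0764]
 [ 0.0015 -0.0764 -0.9971]
 [-1.      0.0039 -0.0018]]
```

View pics/w3.png

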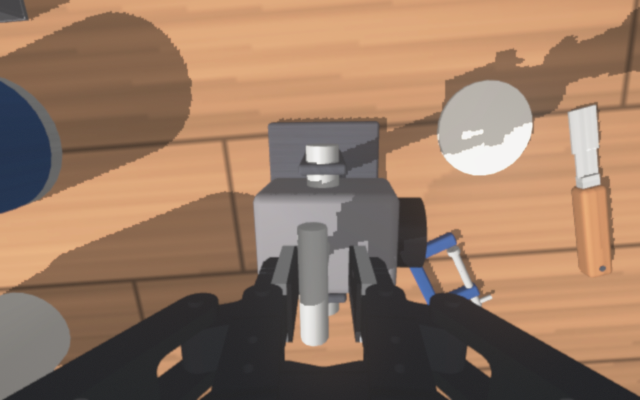

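```bash
python3 -m crank '[0,0,0.4,0,0.75, 0,0,0.4,0,0.75, 0,0,0,0,0.75, 0,0,0,0,0.75]'; python3 cp.py w4; python3 - <<'E'
from h import *
grab_frame('side')
for th in ['camera_hinge','camera_lens','camera_bar']:
    for d in pinpoint('side',th)[:1]: print(th,d)
im=cv2.imread('pics/w4.png'); cv2.imwrite('pics/w4c.png',cv2.resize(im[110:360,210:460],None,fx=2.4,fy=2.4,interpolation=cv2.INTER_CUBIC))
E
```

```text
t: 5.17
ee_pos: [0.561, 0.2397, 0.2927]
eef_rot: [111.3, 89.9, 17.0]
wrist_force: [1.7, 0.1, 1.2]
width: 0.0213
5.1667 [0.561  0.2397 0.2927] 0.02131214549888627 [1.7322 0.0675 1.2039]
[[ 0.0021  0.9971 -0.0763]
 [ 0.0007 -0.0763 -0.9971]
 [-1.      0.0021 -0.0008]]
camera_hinge {'pixel': [228.8, 238.8], 'score': 0.91}
camera_lens {'pixel': [247.2, 233.2], 'score': 0.95}
camera_bar {'pixel': [237.0, 220.4], 'score': 0.89}
```

View pics/w4c.png

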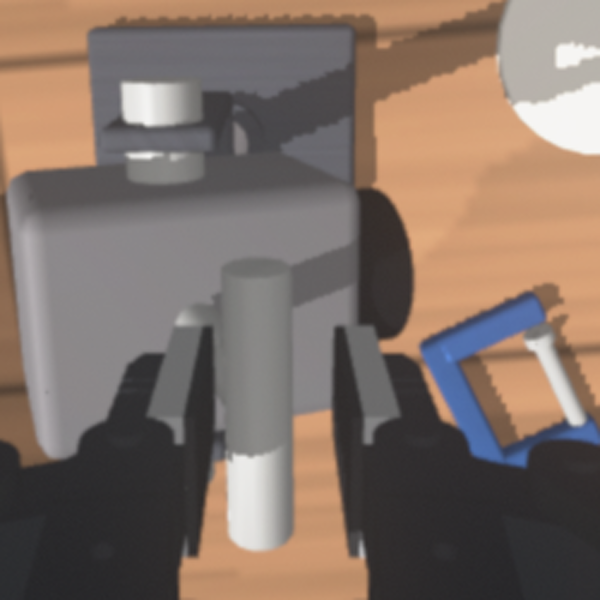

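```bash
python3 -m crank '[0,0,0.1,0,0.75, 0,0,0,0,0.75]'; python3 -m crank '[0,0,0,0,0.3, 0,0,0,0,0.0, 0,0,0,0,0, -1,0,0,0,0, -1,0,0,0,0]'; python3 -m crank '[-1,-1,0,0,0, 0,0,0,0,0, 0,0,0,0,0]';python3 cp.py w5; python3 - <<'E'
from h import *
import pickle
s=pickle.load(open('w5.pkl','rb'))
for c in ('wrist','side','top'):
  if c!='wrist': cv2.imwrite(f'pics/{c}5.png',grab_frame(c)[:,:,::-1])
  for th in ['camera_hinge','camera_lens','camera_bar']:
    for d in pinpoint(c,th)[:1]: print(c,th,d)
im=cv2.imread('pics/w5.png'); cv2.imwrite('pics/w5c.png',cv2.resize(im[80:280,180:430],None,fx=3.2,fy=3,interpolation=cv2.INTER_CUBIC))
E
```

```text
t: 5.58
ee_pos: [0.5603, 0.2381, 0.2913]
eef_rot: [166.9, 89.9, 72.6]
wrist_force: [1.0, 3.4, -0.9]
width: 0.0214
t: 6.0
ee_pos: [0.559, 0.236, 0.3501]
eef_rot: [-54.0, 89.7, -148.3]
wrist_force: [0.8, -0.1, 0.2]
width: 0.0799
t: 6.25
ee_pos: [0.5306, 0.2399, 0.383]
eef_rot: [119.2, 89.8, 24.9]
wrist_force: [0.5, -0.9, -1.0]
width: 0.0854
6.25 [0.5306 0.2399 0.383 ] 0.08544225011043131 [ 0.4985 -0.9274 -0.9999]
[[ 0.0035  0.9972 -0.0742]
 [ 0.0016 -0.0742 -0.9972]
 [-1.      0.0034 -0.0019]]
wrist camera_hinge {'pixel': [291.5, 157.2], 'score': 0.56}
wrist camera_lens {'pixel': [351.1, 150.0], 'score': 0.58}
wrist camera_bar {'pixel': [317.4, 170.0], 'score': 0.91}
side camera_hinge {'pixel': [232.4, 240.9], 'score': 0.71}
side camera_lens {'pixel': [249.7, 232.6], 'score': 0.86}
side camera_bar {'pixel': [239.3, 220.9], 'score': 0.83}
top camera_hinge {'pixel': [198.9, 192.3], 'score': 0.59}
top camera_lens {'pixel': [222.7, 194.7], 'score': 0.63}
top camera_bar {'pixel': [203.1, 191.1], 'score': 0.88}
```

View pics/w5.png

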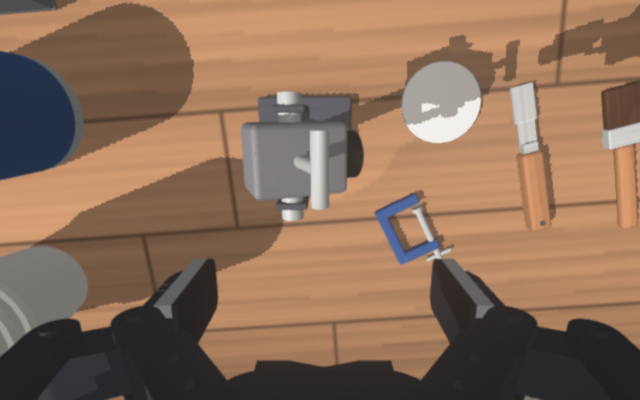

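View pics/w5c.png

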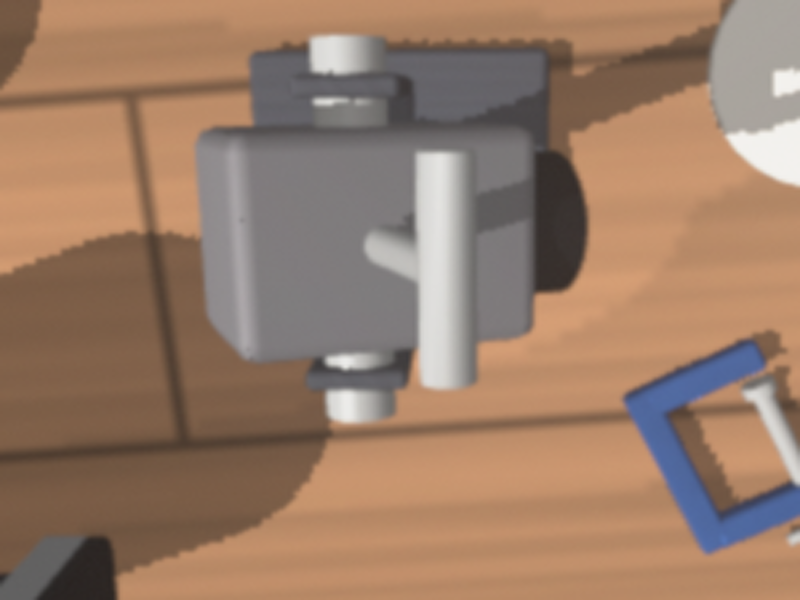

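```bash
python3 - <<'E'
from h import *
import pickle
s=pickle.load(open('w5.pkl','rb'))
W=[('wrist',s,'camera_hinge',(290.8,157.2)),('wrist',s,'camera_bar',(319,130.7),-.025),('wrist',s,'camera_bar',(319.7,208.7),.025)]
E=[('top',None,'camera_hinge',(198.9,192.3)),('top',None,'camera_lens',(222.7,194.7)),('top',None,'camera_bar',(203.1,191.1)),('side',None,'camera_hinge',(232.4,240.9)),('side',None,'camera_lens',(249.7,232.6)),('side',None,'camera_bar',(239.3,220.9))]
for O in (W,W+E):
    x,r=fit_cam(O,(.56,.265,3.8,20)); print(x); print(r.round(1)); 
    print(fit_cam(O,(.56,.265,3.8,20),fix=(.5605,.2646,3.8)))
print(proj('wrist',cam_pts((.5605,.2646,3.8,20))['camera_lens'],s))
for t in (17,20,23): print(proj('wrist',cam_pts((.5605,.2646,3.8,t))['camera_bar'],s))
E
```

```text
[ 0.5609  0.2645  4.2356 21.2302]
[ 0.   0.7  0.2 -0.4 -0.3 -0.1]
(array([21.2781]), array([ 0.001 ,  1.2075, -0.0405, -0.077 ,  0.0607,  0.1832]))
[ 0.5609  0.2644  4.0856 21.1256]
[ 0.2  0.7  0.2 -0.5 -0.1 -0.2  1.9  1.2 -1.3  0.7 -0.1  0.   0.3 -2.6
 -0.7  1.1 -2.3  0.1]
(array([21.3025]), array([ 0.001 ,  1.2075,  0.0016, -0.0782,  0.1005,  0.1788,  1.823 ,
        1.3574, -1.3874,  0.739 , -0.1002,  0.1124,  0.2772, -2.4629,
       -0.7004,  1.2111, -2.2549,  0.1497]))
[[354.8082 154.9811]]
[[312.0514 171.3388]]
[[317.2139 171.0173]]
[[322.2347 170.6556]]
```

```bash
python3 - <<'E'
from h import *
a=cv2.imread('pics/top5.png')[60:310,0:260]; b=cv2.imread('pics/side5.png')[190:400,0:220]
cv2.imwrite('pics/t5c.png',cv2.resize(a,None,fx=2.3,fy=2.3,interpolation=cv2.INTER_CUBIC)); cv2.imwrite('pics/s5c.png',cv2.resize(b,None,fx=2.7,fy=2.7,interpolation=cv2.INTER_CUBIC))
E
```

```text
(no output)
```

View pics/t5c.png

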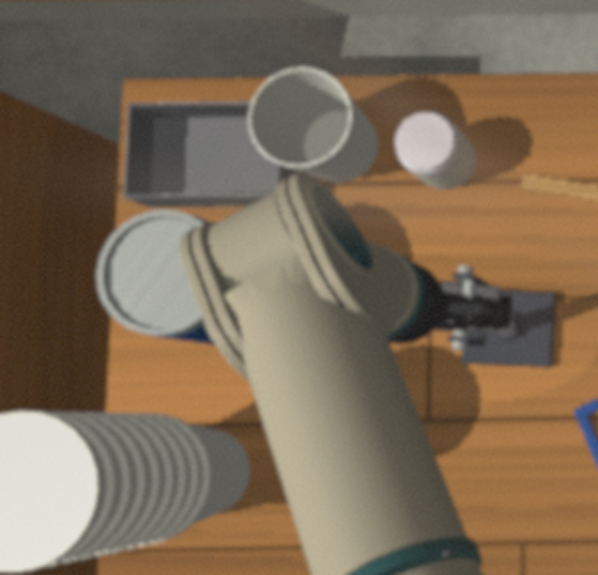

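View pics/s5c.png

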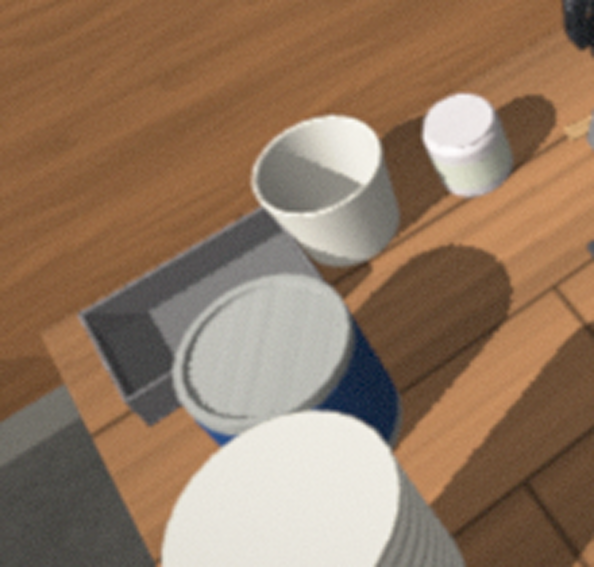

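```bash
python3 - <<'E'
from h import *
for n,t,sd in [('blue can',(70.9,178.3),(100,318.9)),('bottle',(184.8,121.7),(170.4,235.2)),('cup',(130.5,111),(119,251)),
 ('redtop',(540,143),(411,75)),('white can',(503,98),(371,95))]:
    print(n,tri([ray('top',t),ray('side',sd)]))
# radius of blue can lid
p=[onz('top',(x/2.3,60+y/2.3),.19) for x,y in [(100,272),(226,272),(163,212),(163,333)]]; print(p)
E
```

```text
blue can (array([0.6176, 0.6558, 0.1843]), [np.float64(0.0028702843666797056), np.float64(0.002870284366679748)])
bottle (array([0.8122, 0.3602, 0.094 ]), [np.float64(0.0008469521379270468), np.float64(0.0008469521379270896)])
cup (array([0.8371, 0.5167, 0.1277]), [np.float64(0.002508984103576705), np.float64(0.0025089841035764787)])
redtop (array([ 0.6657, -0.6283,  0.3449]), [np.float64(0.00506194372701151), np.float64(0.005061943727011602)])
white can (array([ 0.8571, -0.6393,  0.1511]), [np.float64(0.0031089864502913166), np.float64(0.003108986450291237)])
[array([0.6202, 0.7336, 0.19  ]), array([0.6174, 0.576 , 0.19  ]), array([0.696 , 0.6584, 0.19  ]), array([0.5414, 0.6513, 0.19  ])]
```

```bash
python3 -m crank '[0,0,0,-1,0, 0,0,0,-0.84,0, 0,-0.4,1,0,0, 0,-0.4,1,0,0, 0,-0.4,1,0,0]'; python3 -m crank '[0,-0.4,1,0,0, 0,-0.4,1,0,0, 0,0,1,0,0, 0,0,1,0,0, 0,0,1,0,0]'; python3 -m crank '[0,0,1,0,0, 0,0,1,0,0, 0,0,1,0,0, 0,0,1,0,0, 0,0,1,0,0]'; python3 -m crank '[0,0,1,0,0, 0,0,1,0,0, 0,0,1,0,0, 0,0,1,0,0, 0,0,1,0,0]';  python3 -m crank '[1,0,1,0,0, 1,0,0,0,0, 1,0,0,0,0, 1,0,0,0,0, 1,0,0,0,0]'; python3 -m crank '[1,0,0,0,0, 0,0,0,0,0]'; python3 cp.py w6; python3 - <<'E'
from h import *
import pickle
s=pickle.load(open('w6.pkl','rb'))
for th in ['scraper_grip','scraper_edge']:
    for d in pinpoint('wrist',th)[:2]: print(th,d,onz('wrist',d['pixel'],.013,s))
E
```

```text
t: 7.27
ee_pos: [0.5021, 0.1458, 0.3805]
eef_rot: [-55.6, 90.0, -140.6]
wrist_force: [0.5, -0.4, 0.1]
width: 0.0853
t: 7.68
ee_pos: [0.4912, -0.0063, 0.3812]
eef_rot: [87.4, 89.9, 2.3]
wrist_force: [0.6, -0.4, -0.3]
width: 0.0854
t: 8.1
ee_pos: [0.5041, -0.1558, 0.381]
eef_rot: [75.2, 90.0, -9.9]
wrist_force: [1.4, -0.0, 0.4]
width: 0.0855
t: 8.52
ee_pos: [0.5169, -0.3053, 0.3808]
eef_rot: [69.1, 90.0, -16.0]
wrist_force: [-0.4, 0.6, 0.3]
width: 0.0853
t: 8.93
ee_pos: [0.5194, -0.3334, 0.23]
eef_rot: [76.0, 90.0, -9.1]
wrist_force: [0.5, -0.3, -0.4]
width: 0.0854
t: 9.1
ee_pos: [0.516, -0.3308, 0.1955]
eef_rot: [-126.5, 89.3, 148.4]
wrist_force: [-1.2, 1.5, -1.5]
width: 0.0857
9.1 [ 0.516  -0.3308  0.1955] 0.08566889684354172 [-1.2105  1.4563 -1.4935]
[[-0.0097  0.9963  0.0851]
 [ 0.006   0.0852 -0.9963]
 [-0.9999 -0.0092 -0.0068]]
scraper_grip {'pixel': [333.9, 152.8], 'score': 0.96} [ 0.5422 -0.3363  0.013 ]
scraper_grip {'pixel': [414.8, 343.8], 'score': 0.6} [ 0.3497 -0.44    0.013 ]
```

View pics/w6.png

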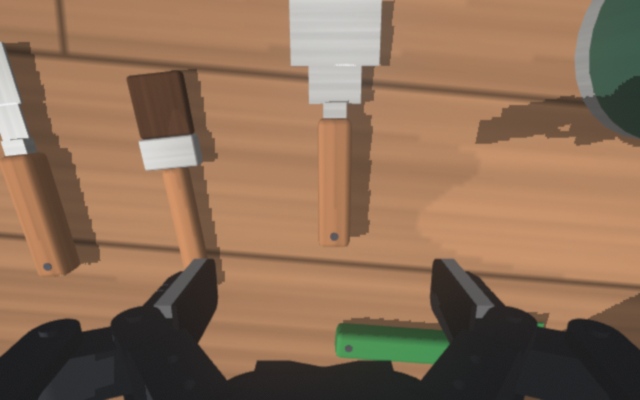

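```bash
python3 cp.py w7; python3 - <<'E'
from h import *
import pickle
s=pickle.load(open('w7.pkl','rb'))
im=cv2.imread('pics/w7.png'); cv2.imwrite('pics/w7c.png',cv2.resize(im[0:270,230:430],None,fx=3,fy=2.2,interpolation=cv2.INTER_CUBIC))
for d in pinpoint('wrist','scraper_grip')[:1]: print(d,onz('wrist',d['pixel'],.013,s))
T=tool(s)
for px in [(334.5,120),(334.5,245)]:
    P=onz('wrist',px,.026,s); print(px,P,T[:3,:3].T@(P-T[:3,3]))
E
```

```text
9.25 [ 0.5203 -0.3337  0.2026] 0.08568785509535926 [-0.1318  0.3033  0.3224]
[[ 0.0015  0.9964  0.0849]
 [-0.001   0.085  -0.9964]
 [-1.      0.0014  0.0011]]
{'pixel': [329.2, 156.7], 'score': 0.9} [ 0.5437 -0.3368  0.013 ]
(334.5, 120) [ 0.5775 -0.3382  0.026 ] [0.1767 0.0564 0.0091]
(334.5, 245) [ 0.4622 -0.349   0.026 ] [ 0.1765 -0.0594  0.0101]
```

View pics/w7c.png

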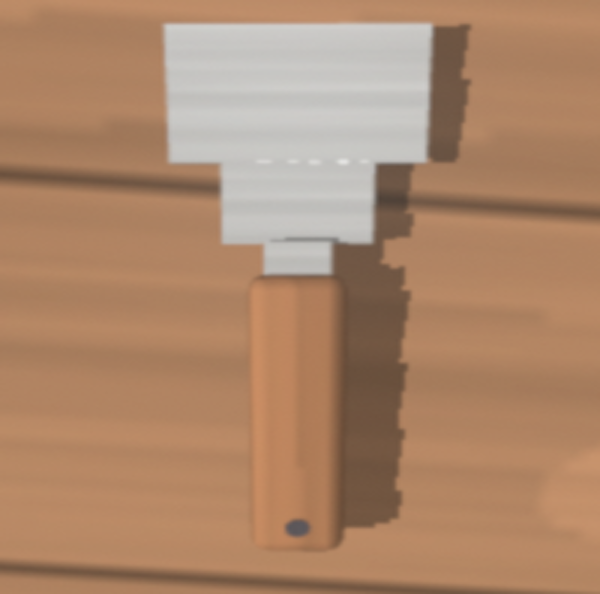

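```bash
python3 - <<'E'
from h import *
import pickle
s=pickle.load(open('w7.pkl','rb')); T=tool(s)
for px,z in [((329,125.5),.026),((329,249),.026),((329.5,11),.0143),((284.7,11),.0143),((374.3,11),.0143)]:
    P=onz('wrist',px,z,s); print(px,P,T[:3,:3].T@(P-T[:3,3]))
E
```

```text
(329, 125.5) [ 0.5724 -0.3339  0.026 ] [0.1767 0.0517 0.0043]
(329, 249) [ 0.4577 -0.3442  0.026 ] [ 0.1765 -0.0635  0.0049]
(329.5, 11) [ 0.665  -0.3261  0.0143] [0.1885 0.1446 0.0045]
(284.7, 11) [ 0.6618 -0.2889  0.0143] [ 0.1885  0.1445 -0.0329]
(374.3, 11) [ 0.6682 -0.3634  0.0143] [0.1886 0.1446 0.0419]
```

```bash
python3 -m crank '[1,0.68,0.15,0,0, 1,0,0,0,0, 1,0,0,0,0, 1,0,0,0,0, 1,0,0,0,0]' 30; python3 -m crank '[0.9,0,0,0,0.3, 0,0,0,0,0.35, 0,0,0,0,0.35]'
```

```text
t: 9.77
ee_pos: [0.5419, -0.3368, 0.0523]
eef_rot: [55.1, 89.7, -30.0]
wrist_force: [0.8, -0.8, 0.4]
width: 0.0856
t: 10.02
ee_pos: [0.5404, -0.3361, 0.0248]
eef_rot: [-126.4, 90.0, 148.5]
wrist_force: [0.8, -0.1, 0.7]
width: 0.0555
```

```bash
python3 -m crank '[0.4,0,0,0,0.35, 0.28,0,0,0,0.35, 0,0,0,0,1, 0,0,0,0,1, 0,0,0,0,1]' 30; python3 -m crank '[0,0,0,0,1, 0,0,0,0,1, 0,0,0,0,1]'; python3 cp.py w8
```

```text
t: 10.43
ee_pos: [0.5407, -0.3363, 0.0048]
eef_rot: [52.3, 89.9, -32.8]
wrist_force: [0.2, -0.3, -0.2]
width: 0.0291
t: 10.68
ee_pos: [0.5406, -0.3362, 0.0046]
eef_rot: [55.1, 89.9, -30.0]
wrist_force: [-1.2, 0.3, 3.3]
width: 0.0293
10.6833 [ 0.5406 -0.3362  0.0046] 0.029285567570343948 [-1.2498  0.3402  3.2976]
[[ 0.001   0.9964  0.0849]
 [-0.0006  0.0849 -0.9964]
 [-1.      0.0009  0.0006]]
```

View pics/w8.png

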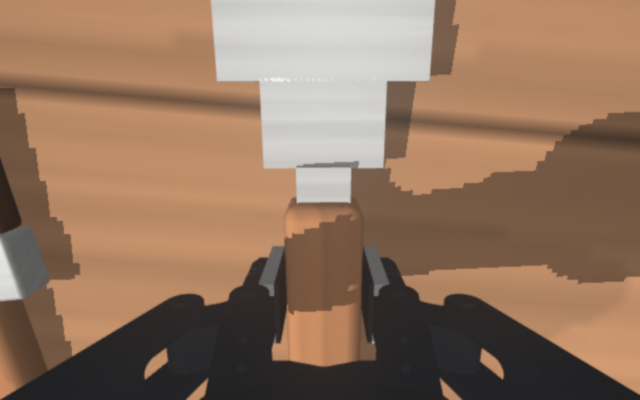

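```bash
python3 -m crank '[-1,0,0,0,1, -1,0,0,0,1, -1,0,0,0,1, -1,0,0,0,1, -1,0,0,0,1]'; python3 -m crank '[-1,0,0,0,1, -1,0,0,0,1, -1,0,0,0,1, -1,0,0,0,1, -1,0,0,0,1]'; python3 cp.py w9; python3 -c "
from h import *
print(get_state()['qpos'])"
```

```text
t: 11.15
ee_pos: [0.5395, -0.3355, 0.1548]
eef_rot: [-125.4, 89.9, 149.5]
wrist_force: [0.3, -0.1, -2.0]
width: 0.0295
t: 11.57
ee_pos: [0.5395, -0.3355, 0.3049]
eef_rot: [-126.8, 89.9, 148.0]
wrist_force: [0.6, 0.0, -2.1]
width: 0.0295
11.5667 [ 0.5395 -0.3355  0.3049] 0.0294793441108367 [ 0.6381  0.0217 -2.1071]
[[-0.001   0.9964  0.085 ]
 [ 0.0006  0.085  -0.9964]
 [-1.     -0.0009 -0.0007]]
[ 25.7058  30.8124   6.1308  83.4046  -3.4635  65.3845 -52.7429]
```

View pics/w9.png

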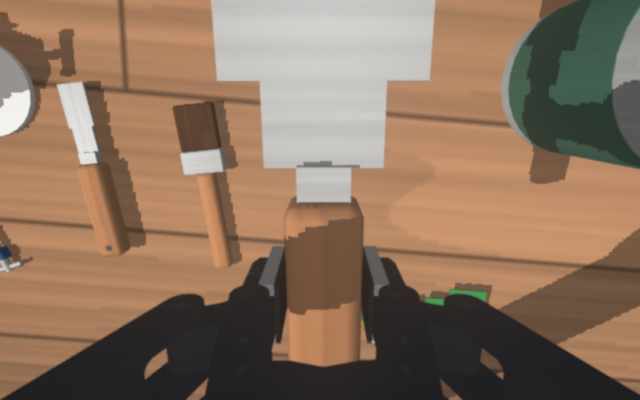

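```bash
python3 -m crank '[-1,0,0,-1,1, -1,0,0,-1,1, -1,0,0,-1,1, -1,0,0,-1,1, 0,0,0,-1,1]'; python3 -m crank '[0,0,0,-1,1, 0,0,0,-1,1, 0,0,0,-1,1, 0,0,0,-1,1, 0,0,0,-1,1]';  python3 -m crank '[0,0,0,-1,1, 0,0,0,-1,1, 0,0,0,-1,1, 0,0,0,-1,1, 0,0,0,-1,1]'; python3 -m crank '[0,0,0,-1,1, 0,0,0,-0.25,1,0,0,0,0,1]'; python3 -c "
from h import *
T=tool(get_state());print(T); a=T[:3,1];print(np.degrees(np.arctan2(a[1],a[0])))"
```

```text
t: 12.03
ee_pos: [0.542, -0.3371, 0.4302]
eef_rot: [29.6, 89.4, -30.3]
wrist_force: [0.9, -0.6, -0.9]
width: 0.0296
t: 12.45
ee_pos: [0.5397, -0.3357, 0.423]
eef_rot: [-175.6, 89.9, 149.6]
wrist_force: [-0.6, 0.2, -1.4]
width: 0.0294
t: 12.87
ee_pos: [0.5397, -0.3358, 0.423]
eef_rot: [163.1, 89.9, 153.2]
wrist_force: [0.2, 0.4, -1.9]
width: 0.0294
t: 13.12
ee_pos: [0.5398, -0.3358, 0.4232]
eef_rot: [146.1, 89.9, 142.2]
wrist_force: [0.2, 0.6, -0.9]
width: 0.0297
[[-0.0011  0.0686  0.9976  0.5398]
 [ 0.0008  0.9976 -0.0686 -0.3358]
 [-1.      0.0007 -0.0011  0.4232]
 [ 0.      0.      0.      1.    ]]
86.06834497242903
```

```bash
python3 -m crank '[0,1,0.33,0,1, 0,1,0,0,1, 0,1,0,0,1, 0,1,0,0,1, 0,1,0,0,1]'; python3 -m crank '[0,1,0,0,1, 0,1,0,0,1, 0,1,0,0,1, 0,1,0,0,1, 0,1,0,0,1]'; python3 -m crank '[0,1,0,0,1, 0,1,0,0,1, 0,1,0,0,1, 0,1,0,0,1, 0,1,0,0,1]'; python3 -m crank '[0,1,0,0,1, 0,1,0,0,1, 0,1,0,0,1, 0,1,0,0,1, 0,1,0,0,1]'; python3 -m crank '[0,1,0,0,1, 0,1,0,0,1, 0,1,0,0,1, 0,1,0,0,1, 0,0,0,0,1]'; python3 cp.py w10
```

```text
t: 13.53
ee_pos: [0.5599, -0.1855, 0.4237]
eef_rot: [164.5, 90.0, 160.5]
wrist_force: [0.1, 0.4, -1.4]
width: 0.0294
t: 13.95
ee_pos: [0.57, -0.0358, 0.4238]
eef_rot: [-146.5, 90.0, -150.5]
wrist_force: [0.9, -0.4, -2.0]
width: 0.0296
t: 14.37
ee_pos: [0.5802, 0.1138, 0.4237]
eef_rot: [-137.2, 90.0, -141.2]
wrist_force: [-0.7, 0.0, -1.5]
width: 0.0292
t: 14.78
ee_pos: [0.5904, 0.2634, 0.4236]
eef_rot: [-117.4, 90.0, -121.4]
wrist_force: [0.9, -0.9, -2.1]
width: 0.0287
t: 15.2
ee_pos: [0.5956, 0.3897, 0.4216]
eef_rot: [137.1, 89.6, 133.6]
wrist_force: [-1.8, 0.4, -2.4]
width: 0.0295
15.2 [0.5956 0.3897 0.4216] 0.029460916733653628 [-1.8457  0.385  -2.3861]
[[-0.0044  0.0609  0.9981]
 [ 0.0047  0.9981 -0.0609]
 [-1.      0.0044 -0.0047]]
```

View pics/w10.png

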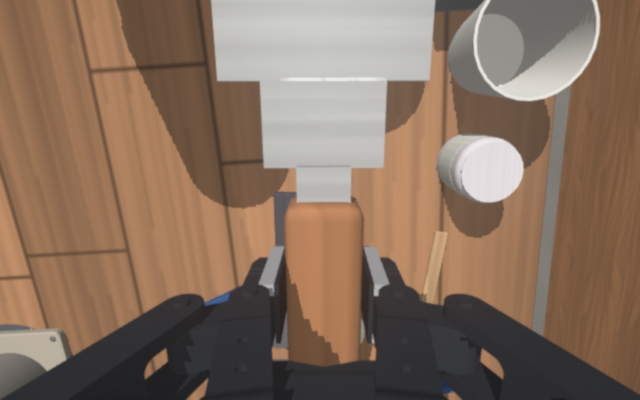

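```bash
python3 -m crank '[0,1,0,0,1, 0,1,0,0,1, 0,1,0,0,1, 1,0,0,0,1, 1,0,0,0,1]'; python3 -m crank '[1,0,0,0,1, 1,0,0,0,1, 1,0,0,0,1, 1,0,0,0,1, 1,0,0,0,1]'; python3 -m crank '[0,0,0,0,1]'; python3 - <<'E'
from h import *
print(get_state()['ee_pos'],get_state()['wrist_force'])
a=grab_frame('top')[60:310,0:260]; b=grab_frame('side')[190:400,0:260]
cv2.imwrite('pics/t11.png',cv2.resize(a,None,fx=2.3,fy=2.3,interpolation=cv2.INTER_CUBIC)[:,:,::-1]); cv2.imwrite('pics/s11.png',cv2.resize(b,None,fx=2.7,fy=2.7,interpolation=cv2.INTER_CUBIC)[:,:,::-1])
E
```

```text
t: 15.67
ee_pos: [0.6052, 0.4743, 0.3646]
eef_rot: [53.1, 89.7, 49.2]
wrist_force: [0.5, -0.8, -2.4]
width: 0.0295
t: 16.08
ee_pos: [0.6054, 0.4698, 0.2126]
eef_rot: [-55.7, 89.9, -59.7]
wrist_force: [0.8, 0.2, -1.8]
width: 0.0294
t: 16.17
ee_pos: [0.6024, 0.4669, 0.2062]
eef_rot: [-127.8, 89.2, -131.8]
wrist_force: [-1.9, -1.0, -4.2]
width: 0.0295
[0.6024 0.4669 0.2062] [-1.8944 -1.0415 -4.1905]
```

View pics/t11.png

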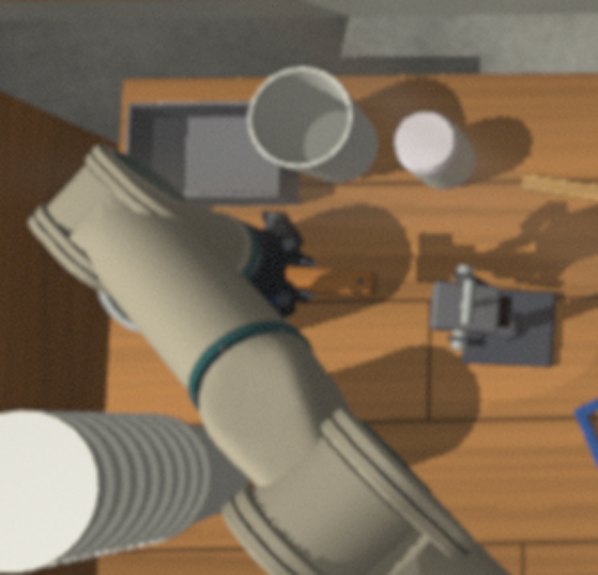

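View pics/s11.png

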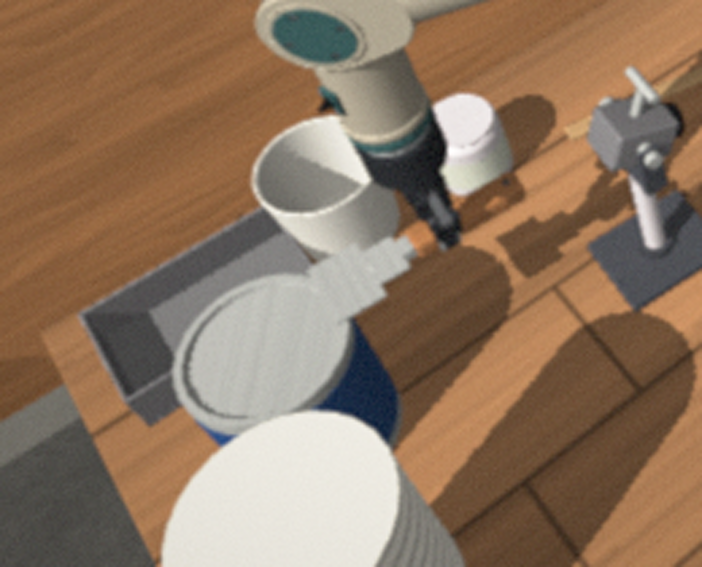

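```bash
python3 -m crank '[0,0.35,0,0,1, 0,0,0,0,1, 0.5,0,0,0,1, 0.5,0,0,0,1, 0,0,0,0,1]' 22; python3 -m crank '[0.2,0,0,0,1, 0.2,0,0,0,1]'; python3 -m crank '[0.2,0,0,0,1, 0.2,0,0,0,1]'; python3 -c "
from h import *
s=get_state(); print(s['ee_pos'],s['wrist_force'],s['ft_torque'])"
```

```text
t: 16.68
ee_pos: [0.6051, 0.4812, 0.1832]
eef_rot: [-119.6, 89.9, -123.4]
wrist_force: [0.1, -0.9, -1.9]
width: 0.0295
t: 16.85
ee_pos: [0.6067, 0.4828, 0.1747]
eef_rot: [42.9, 89.8, 39.0]
wrist_force: [-2.0, -2.5, 1.7]
width: 0.0294
t: 17.02
ee_pos: [0.6064, 0.4831, 0.1613]
eef_rot: [52.0, 89.8, 48.1]
wrist_force: [0.5, 1.1, 2.7]
width: 0.0294
[0.6064 0.4831 0.1613] [0.4554 1.1179 2.7392] [ 0.5088 -0.1629 -0.0203]
```

```bash
python3 -m crank '[0.2,0,0,0,1, 0.2,0,0,0,1, 0.2,0,0,0,1, 0,0,0,0,1]'; python3 cp.py w12;  python3 - <<'E'
from h import *
b=grab_frame('side')[190:400,0:260]
cv2.imwrite('pics/s12.png',cv2.resize(b,None,fx=2.7,fy=2.7,interpolation=cv2.INTER_CUBIC)[:,:,::-1])
E
```

```text
t: 17.35
ee_pos: [0.6049, 0.4815, 0.1402]
eef_rot: [-130.7, 89.9, -134.6]
wrist_force: [-0.3, -0.4, 0.2]
width: 0.0295
17.35 [0.6049 0.4815 0.1402] 0.029549906593115044 [-0.3125 -0.4156  0.2194]
[[-0.0016  0.0674  0.9977]
 [-0.0016  0.9977 -0.0674]
 [-1.     -0.0017 -0.0015]]
```

View pics/w12.png

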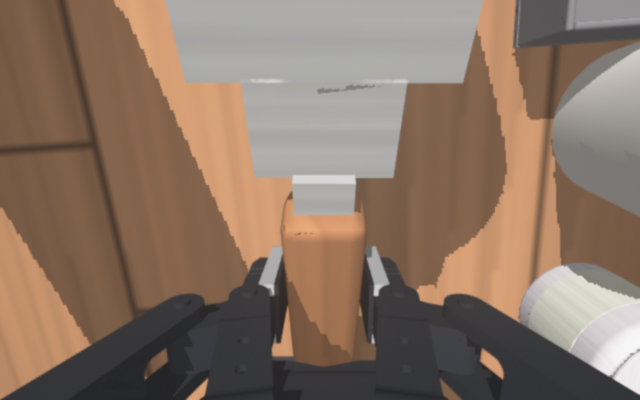

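View pics/s12.png

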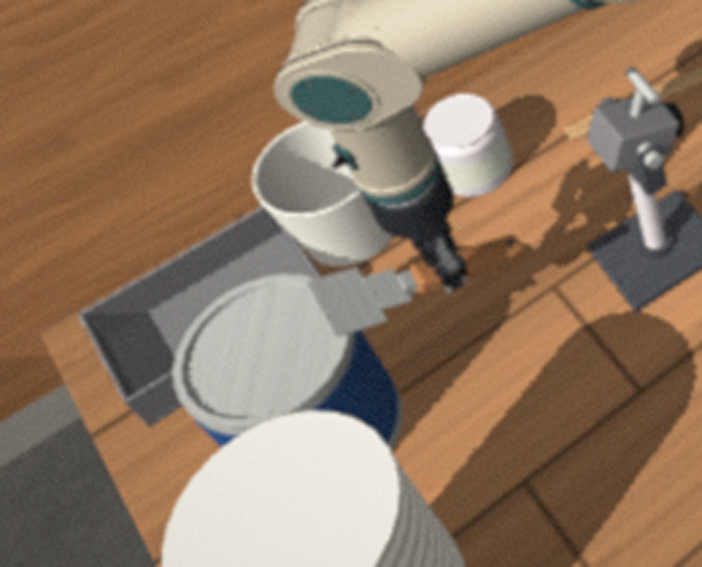

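```bash
cat >> h.py <<'E'
def scr_fit(pts,x0=(-.0084,0,0,0,0,0),xt=None):
    # pts: list (x,y(sign along tool z),px) on blade top surface, scraper frame: x fwd -> tool y, up -> -tool x, w -> tool z
    Tc=np.linalg.inv(camera_info('wrist')['T_tool_cam']); f,cx,cy=Kf('wrist')
    def model(p):
        out=[]
        R=Rn.from_euler('zyx',[p[3],p[4],p[5]],degrees=True).as_matrix() # about: z(tool)=pitch
        for x,w,_ in pts:
            v=np.array([-.00125,x,w]); P=np.array(p[:3])+R@v
            c=Tc[:3,:3]@P+Tc[:3,3]; out+=[cx+f*c[0]/-c[2],cy-f*c[1]/-c[2]]
        return np.array(out)
    ob=np.array([q for *_,q in pts]).ravel()
    S=least_squares(lambda p:np.r_[model(p)-ob, (p[4])/1.,(p[5])/1.],x0); return S.x,(model(S.x)-ob).reshape(-1,2)
E
python3 - <<'E'
from h import *
for n in('w9','w12'):
    im=cv2.imread(f'pics/{n}.png'); cv2.imwrite(f'pics/{n}c.png',cv2.resize(im[0:230,150:490],None,fx=2.3,fy=2.3,interpolation=cv2.INTER_CUBIC))
E
```

```text
(no output)
```

View pics/w9c.png

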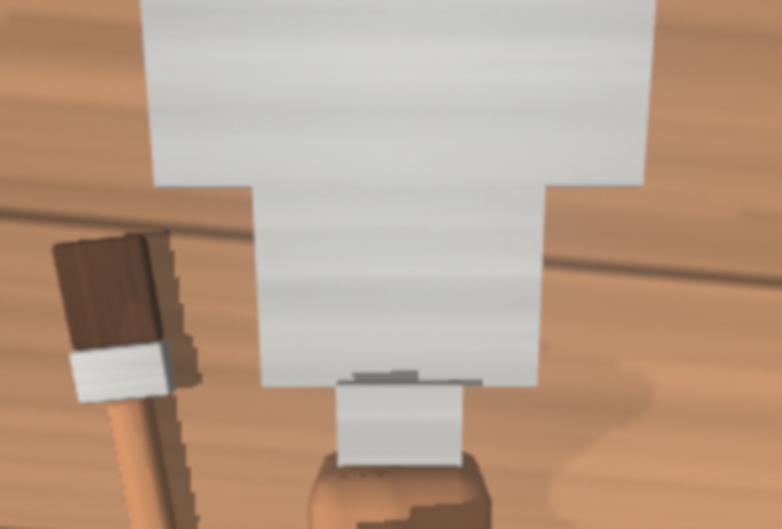

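View pics/w12c.png

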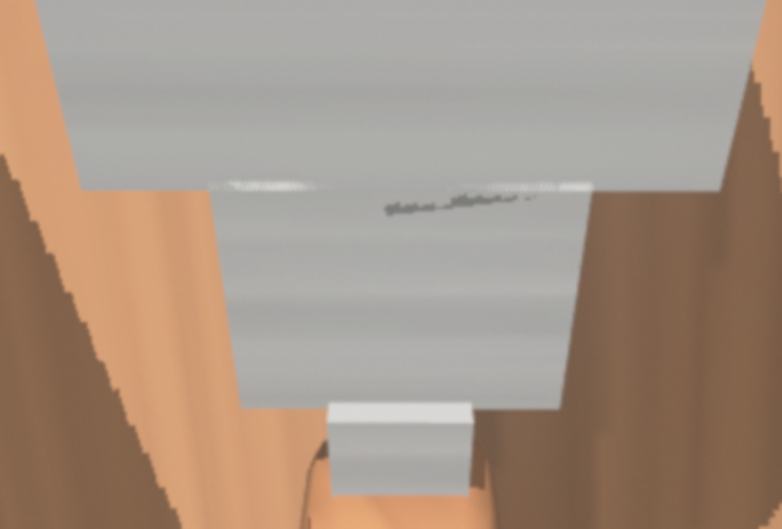

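```bash
python3 - <<'E'
from h import *
D={'w9':[(155,186),(643,185.5),(252,186),(545,186),(261,387),(538,386.5)],'w12':[(82,190),(720,190),(209,190),(593,190),(241,409),(561,409)]}
for xt in (.040,.043,.045,.047):
  for n,c in D.items():
    X=[(.075,-.0375),(.075,.0375),(.075,-.0225),(.075,.0225),(xt,-.0225),(xt,.0225)]
    pts=[(x,w,(a/2.3+150,b/2.3)) for (x,w),(a,b) in zip(X,c)]
    p,r=scr_fit(pts); print(xt,n,p,'rms',np.sqrt((r**2).mean()))
E
```

```text
0.04 w9 [ 0.0149  0.0048  0.0004 17.6182 -0.1051 -0.1199] rms 1.9811276807727436
0.04 w12 [ 0.0004  0.01    0.0006 31.5673 -0.1032 -0.0569] rms 1.477071874502574
0.043 w9 [-0.0023  0.0012  0.0004  3.3328 -0.0215 -0.1238] rms 0.7081774465722157
0.043 w12 [-0.0061  0.0061  0.0006 25.5805 -0.0724 -0.0572] rms 0.4603217971756773
0.045 w9 [-0.0121  0.0006  0.0004 -3.6122  0.0187 -0.1219] rms 0.7852694438121355
0.045 w12 [-0.0118  0.0034  0.0006 20.615  -0.0476 -0.0567] rms 0.38022342338826576
0.047 w9 [-0.015   0.0001  0.0004 -4.6242  0.0307 -0.12  ] rms 2.448597924555266
0.047 w12 [-0.0188  0.0009  0.0006 14.8037 -0.0204 -0.0552] rms 1.3566258954031247
```

```bash
python3 -m crank '[-0.5,0,0,0,1, -0.5,0,0,0,1, -1,0,0,0,1, -1,0,0,0,1, 0,0,0,0,1]' 60; python3 cp.py w13; python3 - <<'E'
from h import *
im=cv2.imread(f'pics/w13.png'); cv2.imwrite(f'pics/w13c.png',cv2.resize(im[0:230,150:490],None,fx=2.3,fy=2.3,interpolation=cv2.INTER_CUBIC))
E
```

```text
t: 17.87
ee_pos: [0.6076, 0.4841, 0.239]
eef_rot: [45.7, 89.4, 41.7]
wrist_force: [1.0, 0.3, 0.0]
width: 0.0289
17.8667 [0.6076 0.4841 0.239 ] 0.028869901328761948 [1.0074 0.2877 0.0199]
[[ 0.0075  0.0681  0.9976]
 [ 0.0067  0.9977 -0.0682]
 [-0.9999  0.0072  0.007 ]]
```

View pics/w13c.png

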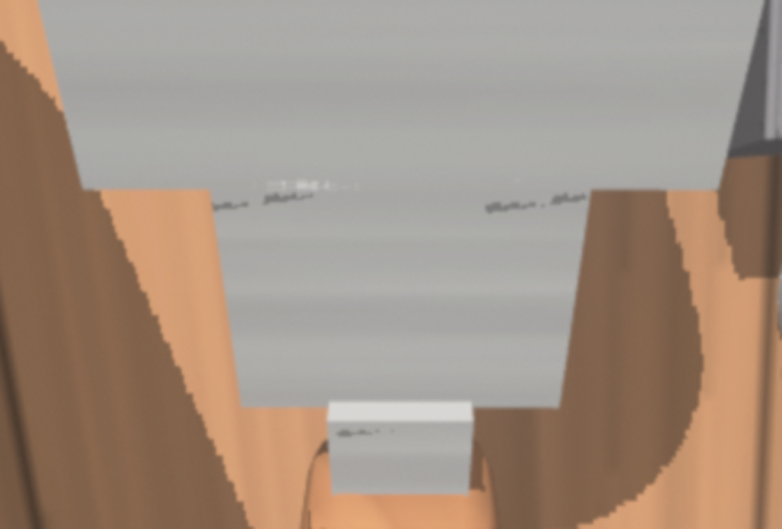

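```bash
python3 -m crank '[-1,0,0,0,1, -1,0,0,0,1, -1,0,0,0,1, -1,0,0,0,1, -1,0,0,0,1]' 60; python3 -m crank '[-0.5,0,0,0,1, 0,-0.5,-0.5,0,1, 0,-1,-0.5,0,1, 0,-1,0,0,1, 0,-1,0,0,1]'; python3 -m crank '[0,-1,0,0,1, 0,-1,0,0,1, 0,-1,0,0,1, 0,-1,0,0,1, 0,-1,0,0,1]'; python3 -m crank '[0,-1,0,0,1, 0,-1,0,0,1, 0,-1,0,0,1, 0,-1,0,0,1, 0,-1,0,0,1]'; python3 -m crank '[0,-1,0,0,1, 0,-1,0,0,1, 0,-0.5,0,0,1, 0,0,0,0,1, 0,0,0,0,1]'; python3 -c "
from h import *
s=get_state(); print(tool(s))"
```

```text
t: 18.33
ee_pos: [0.6048, 0.4812, 0.3813]
eef_rot: [-125.6, 89.8, -129.4]
wrist_force: [0.5, 0.6, -1.6]
width: 0.0286
t: 18.75
ee_pos: [0.5664, 0.3782, 0.3951]
eef_rot: [-134.5, 89.8, -138.3]
wrist_force: [1.2, -0.1, -1.6]
width: 0.0288
t: 19.17
ee_pos: [0.5572, 0.2274, 0.3952]
eef_rot: [-142.7, 89.8, -146.5]
wrist_force: [0.9, -0.8, -1.0]
width: 0.0286
t: 19.58
ee_pos: [0.5468, 0.078, 0.3954]
eef_rot: [-159.0, 89.8, -162.8]
wrist_force: [0.9, -0.4, -1.8]
width: 0.0288
t: 20.0
ee_pos: [0.5422, 0.0042, 0.3957]
eef_rot: [-175.0, 89.8, -179.0]
wrist_force: [-0.4, 0.3, -2.2]
width: 0.0287
[[-0.0028  0.0698  0.9976  0.5422]
 [-0.0001  0.9976 -0.0698  0.0042]
 [-1.     -0.0002 -0.0028  0.3957]
 [ 0.      0.      0.      1.    ]]
```

```bash
python3 -m crank '[1,0,0,0,1, 1,0,0,0,1, 1,0,0,0,1, 1,0,0,0,1, 1,0,0,0,1]'; python3 -m crank '[1,0,0,0,1, 1,0,0,0,1, 1,0,0,0,1, 0.6,0,0,0,1, 0,0,0,0,1]';python3 -m crank '[0,0,0,0,1, 0,0,0,0,1]'; python3 cp.py w14; python3 - <<'E'
from h import *
for c in ('side','top'):
  im=grab_frame(c)[:,:,::-1]; cv2.imwrite(f'pics/{c}14.png',im)
  for th in ['camera_hinge','camera_lens','camera_bar','scraper_edge','scraper_grip']:
    for d in pinpoint(c,th)[:2]: print(c,th,d)
  a=im[170:300,190:340] if c=='side' else im[140:260,170:330]
  cv2.imwrite(f'pics/{c}14c.png',cv2.resize(a,None,fx=4.5,fy=4.5,interpolation=cv2.INTER_CUBIC))
E
```

```text
t: 20.42
ee_pos: [0.5424, 0.0073, 0.2452]
eef_rot: [129.2, 89.9, 125.5]
wrist_force: [0.8, -0.6, -2.0]
width: 0.0288
t: 20.83
ee_pos: [0.5395, 0.007, 0.1347]
eef_rot: [178.5, 89.5, 174.8]
wrist_force: [0.2, -0.1, -1.6]
width: 0.0288
t: 21.0
ee_pos: [0.5439, 0.0065, 0.1398]
eef_rot: [30.8, 89.9, 27.0]
wrist_force: [0.0, 0.6, -0.8]
width: 0.0288
21.0 [0.5439 0.0065 0.1398] 0.02877934982159078 [ 0.0351  0.6114 -0.8394]
[[ 0.0016  0.0661  0.9978]
 [ 0.0008  0.9978 -0.0661]
 [-1.      0.0009  0.0015]]
side camera_hinge {'pixel': [233.3, 241.8], 'score': 0.69}
side camera_hinge {'pixel': [238.0, 222.0], 'score': 0.23}
side camera_lens {'pixel': [249.8, 233.1], 'score': 0.64}
side camera_lens {'pixel': [304.9, 216.7], 'score': 0.23}
side camera_bar {'pixel': [237.9, 220.3], 'score': 0.57}
side scraper_edge {'pixel': [274.8, 226.3], 'score': 0.67}
side scraper_grip {'pixel': [304.3, 217.8], 'score': 0.7}
top camera_hinge {'pixel': [198.9, 192.3], 'score': 0.88}
top camera_lens {'pixel': [221.2, 192.9], 'score': 0.69}
top camera_lens {'pixel': [253.9, 197.8], 'score': 0.46}
top camera_bar {'pixel': [204.5, 193.0], 'score': 0.72}
top scraper_edge {'pixel': [254.3, 200.8], 'score': 0.91}
top scraper_edge {'pixel': [471.3, 260.9], 'score': 0.78}
top scraper_grip {'pixel': [436.6, 262.7], 'score': 0.87}
```

View pics/side14c.png

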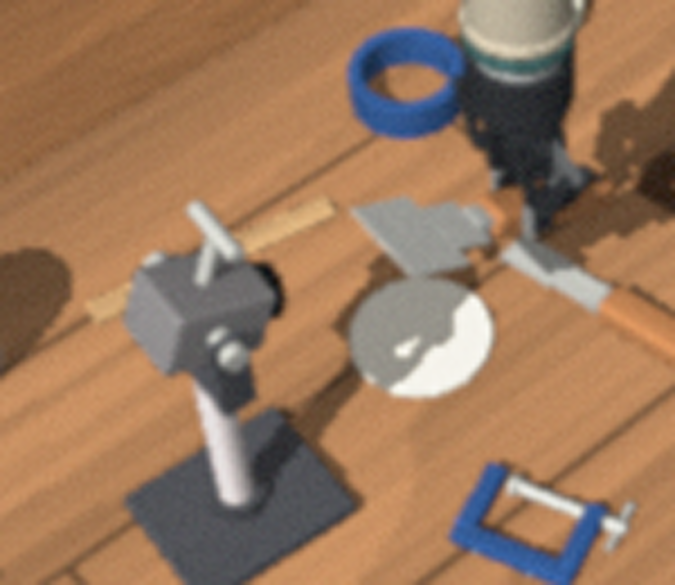

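View pics/top14c.png

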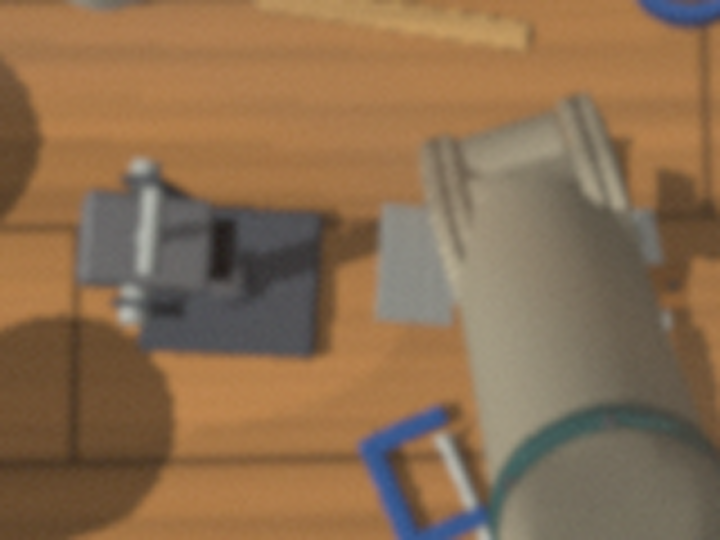

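View pics/w14.png

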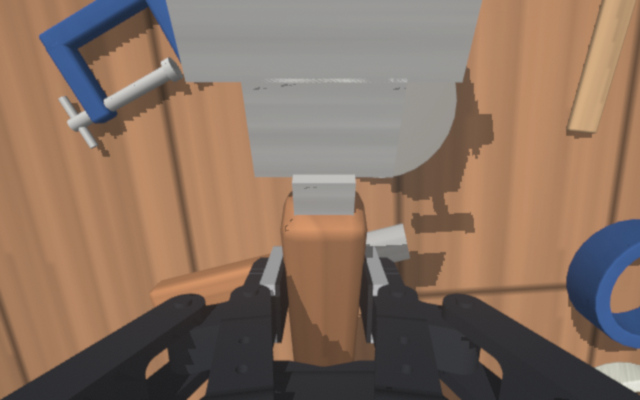

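```bash
python3 - <<'E'
from h import *
import pickle
s=pickle.load(open('w14.pkl','rb')); T=tool(s)
for t,sd in [((255.1,185.6),(268.2,216.2)),((254,210.7),(282.2,231.6)),((254.5,198.1),(275.2,223.9))]:
    P,e=tri([ray('top',t),ray('side',sd)]); print(P,e, T[:3,:3].T@(P-T[:3,3]))
# predicted edge by tool
for th in (20,22,24):
    a=np.radians(th); p=np.array([-.0092-.125*np.sin(a), .0045+.125*np.cos(a),0]); P=T[:3,:3]@p+T[:3,3]; print(th,P,proj('top',P),proj('side',P))
E9=[('top',None,'camera_hinge',(198.9,192.3)),('top',None,'camera_lens',(221.2,192.9)),('top',None,'camera_bar',(204.5,193.0)),('side',None,'camera_hinge',(233.3,241.8)),('side',None,'camera_lens',(249.8,233.1)),('side',None,'camera_bar',(237.9,220.3))]
print(fit_cam(E9,(.56,.265,3.8,20),fix=(.5605,.2646,3.9)))
q=cam_pts((.5605,.2646,3.9,20.8)); print('want edge',q['camera_lens']+.08*q['L'])
print({k:(proj('top',v)[0],proj('side',v)[0]) for k,v in q.items() if k[0]=='c'})
E
```

```text
[0.5864 0.1203 0.2001] [np.float64(0.00011885782162825225), np.float64(0.00011885782162817083)] [-0.0601  0.1165  0.035 ]
[0.514  0.1242 0.1954] [np.float64(0.00016959481906099404), np.float64(0.00016959481906114033)] [-0.0555  0.1155 -0.0376]
[0.5502 0.1223 0.1974] [np.float64(0.0002663944036786752), np.float64(0.00026639440367862046)] [-0.0575  0.116  -0.0013]
20 [0.5519 0.1281 0.1919] [[252.8442 197.8207]] [[273.3827 225.6794]]
22 [0.5518 0.1265 0.196 ] [[253.161 197.688]] [[273.7152 224.6007]]
24 [0.5517 0.1248 0.2   ] [[253.5322 197.5589]] [[274.0884 223.5077]]
(array([23.4626]), array([ 1.823 ,  1.3574, -0.0086,  2.6395, -0.535 , -1.6826, -0.6228,
       -3.3629, -0.9433,  1.2705, -0.1005,  0.5811]))
want edge [0.5519 0.1378 0.1917]
{'camera_hinge': (array([200.723 , 193.6574]), array([232.6772, 238.4371])), 'camera_lens': (array([221.3337, 195.4546]), array([249.0503, 233.7056])), 'camera_bar': (array([202.773 , 191.2077]), array([236.878 , 221.1038]))}
```

```bash
python3 -m crank '[0.09,0.22,0,0,1, 0.09,0.22,0,0,1, 0,0,0,0,1, 0,0,0,0,1, 0,0,0,0,1]'; python3 -m crank '[0,0,0,0,1, 0,0,0,0,1, 0,0,0,0,1]'; python3 cp.py w15; python3 - <<'E'
from h import *
for c in ('side','top'):
  im=grab_frame(c)[:,:,::-1]; cv2.imwrite(f'pics/{c}15.png',im)
  for th in ['camera_lens','camera_bar','scraper_edge']:
    for d in pinpoint(c,th)[:2]: print(c,th,d)
  a=im[190:270,200:330] if c=='side' else im[150:240,180:300]
  cv2.imwrite(f'pics/{c}15c.png',cv2.resize(a,None,fx=6,fy=6,interpolation=cv2.INTER_CUBIC))
E
```

```text
t: 22.07
ee_pos: [0.5439, 0.0186, 0.1334]
eef_rot: [-152.5, 90.0, -156.3]
wrist_force: [-1.0, 0.0, -1.5]
width: 0.0286
t: 22.32
ee_pos: [0.544, 0.0181, 0.1336]
eef_rot: [-51.3, 90.0, -55.2]
wrist_force: [-0.0, 0.2, -1.2]
width: 0.0291
22.3167 [0.544  0.0181 0.1336] 0.029138717609657 [-0.0151  0.2104 -1.201 ]
[[ 0.0001  0.0679  0.9977]
 [-0.0002  0.9977 -0.0679]
 [-1.     -0.0001  0.0001]]
side camera_lens {'pixel': [245.6, 233.4], 'score': 0.65}
side camera_lens {'pixel': [231.1, 238.6], 'score': 0.26}
side camera_bar {'pixel': [237.8, 221.3], 'score': 0.89}
top camera_lens {'pixel': [221.3, 195.4], 'score': 0.76}
top camera_lens {'pixel': [197.4, 191.4], 'score': 0.15}
top camera_bar {'pixel': [205.2, 193.3], 'score': 0.91}
top scraper_edge {'pixel': [475.3, 263.0], 'score': 0.83}
top scraper_edge {'pixel': [248.5, 197.6], 'score': 0.73}
```

View pics/side15c.png

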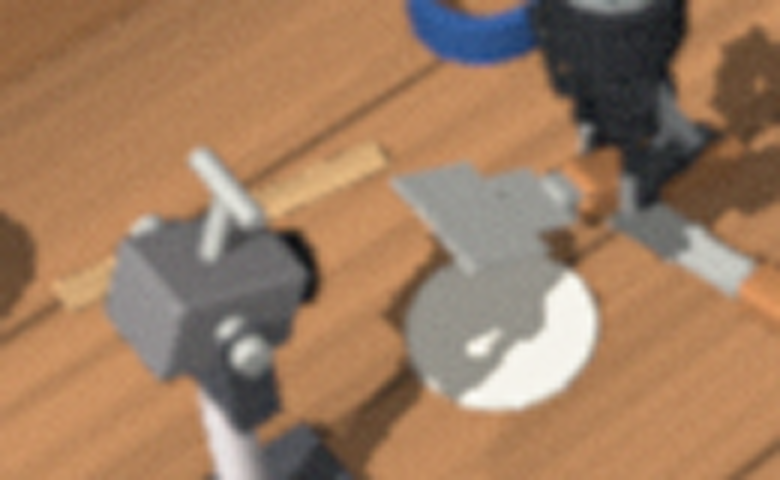

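View pics/top15c.png

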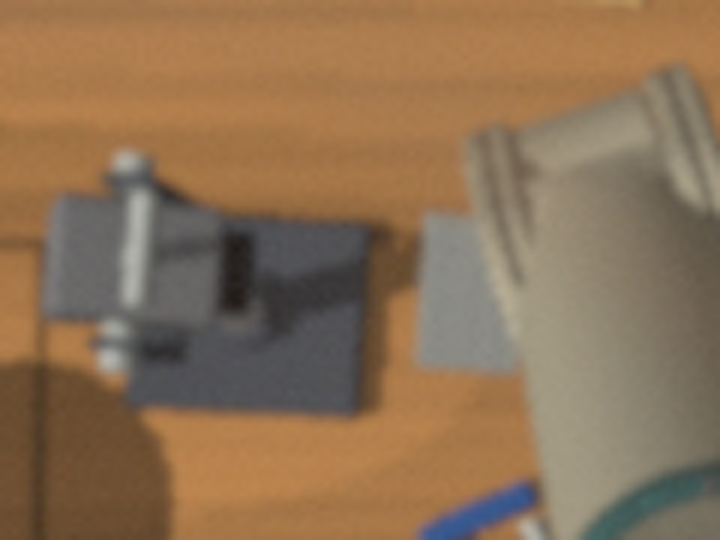

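```bash
python3 - <<'E'
from h import *
ps=[]
for t,sd in [((250.7,185.5),(265.5,219.7)),((249.5,211),(278,235.3))]:
    P,e=tri([ray('top',t),ray('side',sd)]); print(P,np.round(e,4)); ps.append(P)
m=(ps[0]+ps[1])/2; d=ps[0]-ps[1]; print('mid',m,'len',np.linalg.norm(d),'az',np.degrees(np.arctan2(d[1],d[0])),'tilt',np.degrees(np.arcsin(d[2]/np.linalg.norm(d))))
for t in (20,21.2):
    q=cam_pts((.5605,.2646,3.9,t)); v=m-q['camera_lens']; print(t,'along',v@q['L'],'side',v@q['Y'],'up',v@q['Z'])
P=np.array([.544,.0181,.1336])+np.array([.0679,.9977,0])*(.0045+.125*np.cos(np.radians(22.5)))+np.array([0,0,.0092+.125*np.sin(np.radians(22.5))]); print('by tool',P); v=P-q['camera_lens']; print(v@q['L'],v@q['Y'],v@q['Z'])
E
```

```text
[0.5868 0.133  0.1935] [0.0014 0.0014]
[0.5147 0.1389 0.189 ] [0.0009 0.0009]
mid [0.5508 0.136  0.1913] len 0.07246768894641742 az -4.664042613579249 tilt 3.614516562211955
20 along 0.08186770000312953 side 0.0009629341577873945 up -0.0016860159592887853
21.2 along 0.08187277259238325 side 0.0009629341577873331 up 0.0012016370736910146
by tool [0.5521 0.1378 0.1906]
0.08031767310298486 -0.00029004914072104204 -7.374157327747592e-05
```

```bash
python3 - <<'E'
from h import *
s=get_state(); print(s['t'],s['ee_pos'],np.abs(s['qd']).max(),s['width'])
print(close_job())
E
```

```text
22.7667 [0.544  0.0184 0.1335] 0.16869102903218386 0.028908612442749535
the job is handed in; nothing more can be done
None
```

I tilted the camera to about 20° down and released it. The arm is now holding the wide scraper motionless in front of the lens, and I handed the job in at 22.8 s of the 61 s allowed. No verdict came back.

**Camera:** I loosely caged the crossbar with the fingers and pushed it forward, then let go. The wrist picture taken after release gave a tilt of 21.2°, and the finger position while pushing gave 19.5°. A rougher fit to the networks' points in the side and top pictures gave 23.5°; I trusted the first two.

**Scraper:** I gripped the handle at its grip point. The gripper can only point straight down, so I got the upward angle by pressing the blade lightly on the rim of the blue can until the scraper turned in the fingers. The force there was about 5 N. The blade ended at about 22.5° up, within roughly 1–3° of the line of sight.

**Last checks:**

| Check | Result |
|---|---|
| Edge distance from the lens | 80–82 mm |
| Edge off the line of sight | within about 2 mm |
| Edge direction against the crossbar, seen from above | under 1° off |

**One disagreement:** the side and top cameras showed the edge rolled about 3.6° off horizontal, while the wrist picture showed the blade symmetric. I put that down to picture noise and did not correct it.

I never touched the narrow scraper, the paintbrush or the green look-alike. I did not run a separate check of the narrow scraper's and paintbrush's positions at the end.

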